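Stack three sample bottles in a cradle

ROBOT

A 6-joint arm with a two-finger parallel gripper is mounted at the origin on a cart in front of the work surface, level with it; the furniture and walls round the work are solid. World frame = base frame: x ahead of the robot, y to its left, z up, the work surface at z = 0. Lengths are in m, angles in rad, forces in N, time in s.
With the tool pointing down it reaches from about 0.275 to 0.85 m from the base axis. Payload 5.2 kg.
Tool frame: the origin (TCP) lies at the very end of the fingers, on their centre line; the grasp point (between the pads) lies 19 mm behind it (env.grasp_offset is the z of the grasp point in the tool frame, in m); z points along the fingers, x is the direction in which the jaws open and shut, and the axes are right-handed (so a half turn about z gives the same grasp; the last joint's range is limited). The gripper opens to 85 mm and grips with 20 to 120 N. Pads are 22 mm wide; open, the fingers measure 114 mm over their backs; the gripper's body (76 mm by 85 mm) begins 54 mm behind the grasp point. The pads swing forward as they close: fully open they stand 13 mm farther back than shut.
Start: joints at [1.065, 0.259, 1.535, -0, 1.348, -0.203], TCP at [0.164, 0.525, 0.231] pointing down, gripper open.
Joint ranges: [-3.14, 3.14], [-0.91, 2.08], [0.19, 2.58], [-1.22, 4.36], [0.22, 2.71], [-3.12, 3.12]. Speed limits (rad/s): [2.57, 2.57, 3.14, 3.14, 3.14, 3.14].

INTERFACE

Orientations are given as a 3x3 rotation matrix whose columns are the frame's x, y, z axes.
In Python, from plant import env gives the robot as it stands.
- The arm moves only by the tool servo_tool, never from a script. Its argument "deltas" is one flat list of numbers, 6 for each row, row after row: the shift along the tool's x, y, z in cm, then the turn, a rotation vector about the tool's x, y, z in degrees. In form: [tx, ty, tz, wx, wy, wz, tx, ty, tz, wx, wy, wz, ...]. A call has 1 to 20 rows; each row is the pose to reach, as a shift and turn from the pose measured when the call began, along the tool's axes at that moment; what a row does not reach only later rows make up. A row lasts 1/12 s, in which the tool goes at most 41.7 mm and 7.16 degrees, less where a joint would pass 70% of its speed; a pose out of reach is approached as far as the arm can. A call with a gripper value outside its range is refused whole. "hand" is the closure, from 0 (fully open) to 1 (shut), set as the call begins (left out, the last holds). The fingers move at their own pace and stop on an object; "squeeze" is the grip in N (left out, the last holds). Time passes only in rows, so rows that repeat a pose let the fingers close. It gives the time, the measured TCP pose, the force and the opening at its end, in the units of the state.
- env.get_state(): the state, without advancing time (a new reading comes with each control period).
- env.get_image(name): name is "side" or "top"; returns the picture (480x640x3 uint8, red, green, blue); there is no depth.
- env.camera_info(name): a dict with "vfov" (degrees; the focal length in pixels is half the picture's height over the tangent of half this angle, whatever the lens; pixels are square), "cx", "cy" (the principal point, pixels), "T" (4x4, takes a point from camera to world coordinates). Camera axes: x right, y up, looking along -z (the intrinsics and any distortion apply to the point x, -y, -z); pixel columns grow to the right and rows downward; lengths in m; the calibration is good to about 2 mm. A picture is of the moment at which its call begins. camera_info takes no time and is no camera call.
- env.job_done(): hands the job in, once; it reports no verdict.
The state is a dict: "clock": time; "joint_positions": joint angles; "qd": joint speeds; "tau": joint torques, N m; "position": TCP position; "orientation": TCP orientation; "wrist_force": force on the tool from outside, world axes, zero at the start; "ft_torque": the same for the moment, N m; "width": opening from 0.0 (shut) to 1.0 (fully open).
Only numpy, scipy, OpenCV 4.12 (cv2) and the standard library are available. Lean on these libraries where they do the work, as an engineer would, in place of code of your own. Each camera call takes 0.05 s, during which the arm holds its last target.

TASK

Stack the three sample bottles on their sides in the wooden cradle, head to tail by layers: the gold-capped one in the left groove and the green-capped one in the right groove, both necks pointing away from you, then the grooved wooden spacer across the pair, and on the spacer the red-capped bottle, which will be opened first, with its neck pointing back towards you. Centre every piece over the cradle front to back, lay the bottles down without dropping them, and leave the candle, thermometer and notebook where they are.

Things in the scene. Friction and masses are not known exactly. Their poses are not given: they have to be found in the camera images.
- gold_mid (a point): gold (yellow)-capped sample bottle on its side: clear glass, amber spirit, label; the three differ in capsule colour. Body 47 mm round, straight up to 119 mm from the base, then a tapering neck; 165 mm long, 0.17-0.34 kg; capsule 22 mm wide. Point: on the axis 70 mm from the base (centre of mass), 23.5 mm above what it lies on. x axis: along the bottle towards the capsule. Starts with neck roughly away from robot.
- green_mid (a point): green-capped sample bottle on its side: clear glass, amber spirit, label; the three differ in capsule colour. Body 47 mm round, straight up to 119 mm from the base, then a tapering neck; 165 mm long, 0.17-0.34 kg; capsule 22 mm wide. Point: on the axis 70 mm from the base (centre of mass), 23.5 mm above what it lies on. x axis: along the bottle towards the capsule. Starts with neck roughly away from robot.
- red_mid (a point): red-capped sample bottle on its side: clear glass, amber spirit, label; the three differ in capsule colour. Body 47 mm round, straight up to 119 mm from the base, then a tapering neck; 165 mm long, 0.17-0.34 kg; capsule 22 mm wide. Point: on the axis 70 mm from the base (centre of mass), 23.5 mm above what it lies on. x axis: along the bottle towards the capsule. Starts with neck roughly towards robot.
- spacer_mid (a point): loose reddish-brown wood spacer, 44 (x) by 144 mm (y), 0.09-0.18 kg, flat on the table, y roughly away from the robot; same either way round. Point: its middle, 17 mm above the underside. Two grooves along x beneath (y = -45 and +45 mm, 9 mm deep) fit over two bottles; one on top (y = 0) has its bottom 24 mm and lips 34 mm above the underside; ends 20 mm high. Seated on the bottles, its underside is 50 mm above the table.
- cradle: fixed reddish-brown wood cradle: two bearers 16 mm thick (x), 162 long (y), 24 high, 68 apart between centres, with 7 mm high slats between. Origin at table level under the middle of the near bearer, so its middle is x = 34 mm; x points away from the robot (within 0.3 rad), y left. Grooves, bottom 12 mm above the table: left y = 45, right y = -45 mm. A bottle in them has its axis 35 mm up, one on the spacer 97 mm.
- candle: white pillar candle, 64 mm in diameter, 94 mm tall, standing behind the work; origin under its base. Not to be disturbed.
- thermometer: flat wooden wine thermometer, 37 x 144 x 8 mm, lying near the far edge of the table, right of the middle; origin under its middle. Not to be disturbed.
- notebook: dark red notebook, 135 x 90 x 13 mm, lying flat; origin under its middle. Not to be disturbed.

How it is judged:
On the way, in this order (a step that is already met when the one before it is completed fails the run):
1. the gold-capped bottle lies in the left groove and the green-capped one in the right groove, necks away from the robot (x of gold_mid in the frame of cradle between 0.019 and 0.049 m and y of gold_mid in the frame of cradle between 0.033 and 0.057 m and z of gold_mid in the frame of cradle between 0.028 and 0.042 m and angle between the x axis of each of gold_mid, green_mid and the x axis of cradle, either way round below 0.15 rad and x of cradle in the frame of gold_mid below -0.01 m and x of green_mid in the frame of cradle between 0.019 and 0.049 m and y of green_mid in the frame of cradle between -0.057 and -0.033 m and z of green_mid in the frame of cradle between 0.028 and 0.042 m and x of cradle in the frame of green_mid below -0.01 m), for 0.2 s.
2. the spacer rests across the two bottles (all of step 1 and x of spacer_mid in the frame of cradle between 0.022 and 0.046 m and y of spacer_mid in the frame of cradle between -0.01 and 0.01 m and z of spacer_mid in the frame of cradle between 0.061 and 0.073 m and angle between the x axis of spacer_mid and the x axis of cradle, either way round below 0.12 rad and angle between spacer_mid's own z axis and vertical below 0.1 rad), for 0.2 s.
At the end, for the whole second after the job is handed in: Gold left and green right in the grooves, necks away; spacer seated across both; red in its top groove, neck towards the robot; all released, at rest. Off the cradle's middle front to back: bottles 15, spacer 12 mm; sideways 12 and 10 mm; bottles within 0.15 rad of its direction, spacer 0.12 (all of step 2 and x of red_mid in the frame of cradle between 0.019 and 0.049 m and y of red_mid in the frame of cradle between -0.012 and 0.012 m and z of red_mid in the frame of cradle between 0.09 and 0.105 m and angle between the x axis of red_mid and the x axis of cradle, either way round below 0.15 rad and x of cradle in the frame of red_mid above 0.01 m and linear speed of each of gold_bottle, green_sample, red_bottle, spacer below 0.02 m/s); the robot touches nothing.
It fails at once if the candle, thermometer or notebook is moved by more than 25 mm (distance of any of candle, thermometer, notebook from where it was at the start of the episode above 0.025 m).
It fails at once if a bottle is dropped from more than about 3 cm, or flung ((linear speed of gold_bottle above 0.8 m/s and contact force between gold_bottle and the fingers below 0.05 N) or (linear speed of green_sample above 0.8 m/s and contact force between green_sample and the fingers below 0.05 N) or (linear speed of red_bottle above 0.8 m/s and contact force between red_bottle and the fingers below 0.05 N)).
It also fails if it takes over 117 s, if anything falls off the work surface, if the arm or the gripper's body presses on something with over 40 N, if the wrist force passes 120 N, or if a joint passes its speed limit or range.

## Working session

There is one attempt and no reset: what is moved stays moved. The work goes in short steps, Python scripts to look and compute and a tool call to move; the robot and the scene stay as the last step left them, time stands still between calls to the robot, and variables do not carry over. Pictures are saved under pics/ and viewed, and the job is handed in when it is done.

Besides the shell and the picture viewer there is one more tool, called after "Request:" by a JSON object that holds its "name" and its "arguments", one argument or row to a line. servo_tool: Moves the arm, as the interface text tells. Its arguments: {"type":"object","properties":{"deltas":{"type":"array","items":{"type":"number"}},"hand":{"type":"number"},"squeeze":{"type":"number"}},"required":["deltas"]}

```bash
ls; mkdir -p pics; python3 - <<'E'
from plant import env
import cv2,numpy as np
for n in("side","top"):
    im=env.get_image(n); cv2.imwrite(f"pics/{n}0.png",im[:,:,::-1])
    i=env.camera_info(n); print(n,i)
print(env.get_state())
print(env.grasp_offset)
E
```

```text
pics
side {'vfov': 43.54581275844212, 'cx': 323.3747496479291, 'cy': 248.1865222554054, 'T': array([[ 0.94411909,  0.20639565, -0.25698247,  0.11016362],
       [-0.32959267,  0.58456154, -0.74138821, -1.21380194],
       [-0.00279723,  0.78465829,  0.6199222 ,  1.10398978],
       [ 0.        ,  0.        ,  0.        ,  1.        ]])}
top {'vfov': 45.77535618132172, 'cx': 321.5918303671887, 'cy': 241.8925014424639, 'T': array([[-0.18181202,  0.91096245, -0.3702591 ,  0.10336583],
       [-0.98329385, -0.16505125,  0.07675476,  0.12348474],
       [ 0.00880898,  0.37802843,  0.92575208,  1.19599119],
       [ 0.        ,  0.        ,  0.        ,  1.        ]])}
{'clock': 0.1, 'joint_positions': array([ 1.06521089e+00,  2.59281567e-01,  1.53595081e+00,  1.49857357e-05,
        1.34797386e+00, -2.02807131e-01]), 'qd': array([ 0.00107627,  0.00090667, -0.00187753,  0.00206118,  0.00010122,
        0.00126705]), 'tau': array([ 2.19590060e-03, -4.46967959e+01, -2.91246307e+01, -3.70484622e-04,
        6.33155083e-03, -1.16077643e-05]), 'position': array([0.16374828, 0.52458548, 0.23056081]), 'orientation': array([[ 2.98175820e-01,  9.54510633e-01, -7.94276896e-04],
       [ 9.54509660e-01, -2.98176685e-01, -1.40463109e-03],
       [-1.57757016e-03, -3.39317943e-04, -9.99998698e-01]]), 'wrist_force': array([-0.13119433, -0.23493491,  0.12068303]), 'ft_torque': array([-0.03376205, -0.00874241,  0.02050386]), 'width': 1.0019242407298268}
-0.0187
```

View pics/side0.png

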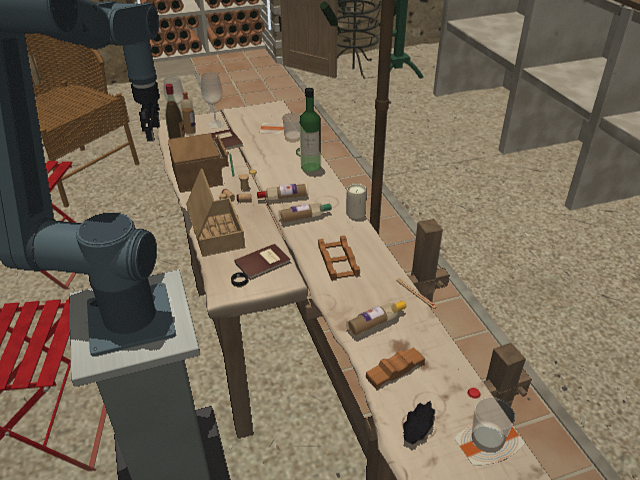

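View pics/top0.png

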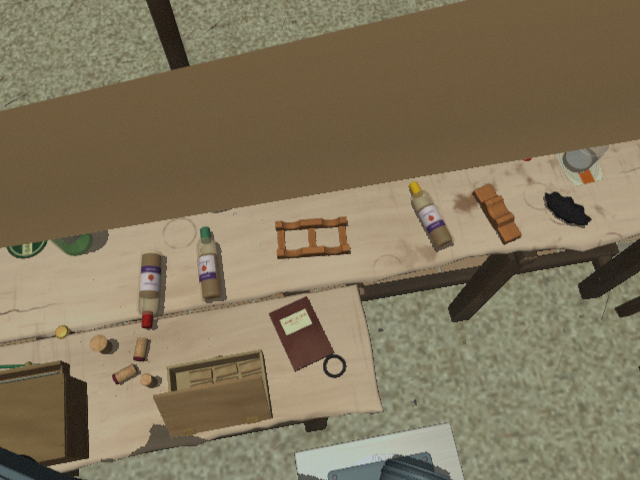

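```bash
cat >h.py <<'E'
import numpy as np,cv2
from plant import env
from scipy.spatial.transform import Rotation as R
def K(n):
    i=env.camera_info(n); return 240/np.tan(np.radians(i['vfov']/2)),i['cx'],i['cy'],np.array(i['T'])
def proj(n,p):
    f,cx,cy,T=K(n); q=np.linalg.inv(T)@np.append(p,1); return np.array([cx+f*q[0]/-q[2],cy+f*(-q[1])/-q[2]])
def ray(n,u,v,z):
    f,cx,cy,T=K(n); d=T[:3,:3]@np.array([(u-cx)/f,-(v-cy)/f,-1]); o=T[:3,3]; return o+d*(z-o[2])/d[2]
def shot(n,name,box=None,s=1):
    im=env.get_image(n)[:,:,::-1]
    cv2.imwrite(f"pics/{name}_full.png",im)
    if box: 
        x,y,w,h=box; im=cv2.resize(im[y:y+h,x:x+w],None,fx=s,fy=s,interpolation=cv2.INTER_CUBIC); cv2.imwrite(f"pics/{name}.png",im)
    return im
E
python3 - <<'E'
import cv2
t=cv2.imread('pics/top0.png');s=cv2.imread('pics/side0.png')
def c(im,n,x,y,w,h,k): cv2.imwrite(f'pics/{n}.png',cv2.resize(im[y:y+h,x:x+w],None,fx=k,fy=k,interpolation=cv2.INTER_CUBIC))
c(t,'t1',120,200,240,150,3.3333)
c(t,'t2',380,160,160,120,5)
c(s,'s1',240,160,160,120,5)
c(s,'s2',320,270,130,130,4.5)
from h import *
print(proj('side',[0.164,.525,.231]),proj('top',[0.164,.525,.231]))
E
```

```text
[154.00309401 136.57580421] [ 55.42824383 483.32217518]
```

View pics/t1.png

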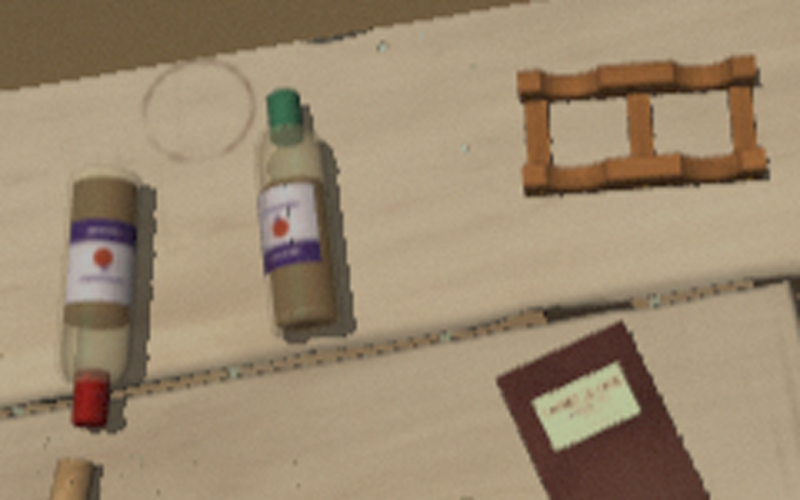

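View pics/t2.png

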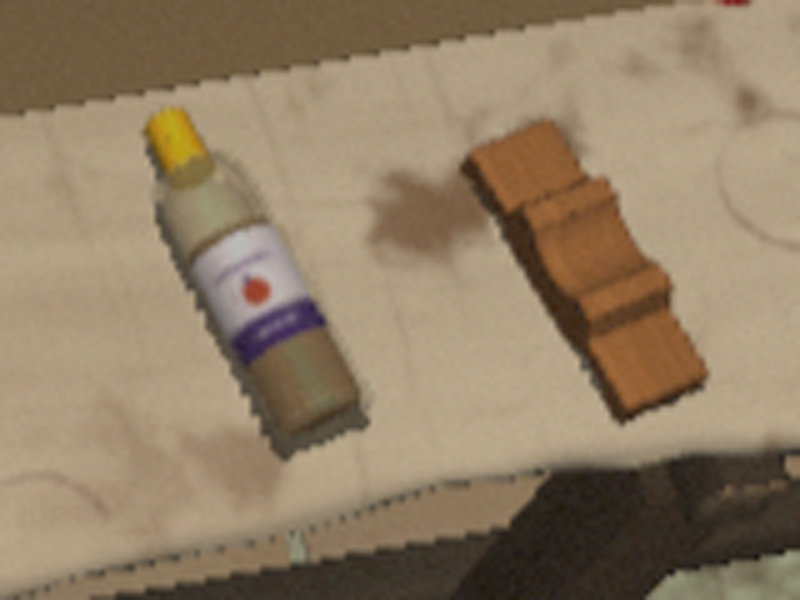

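View pics/s1.png

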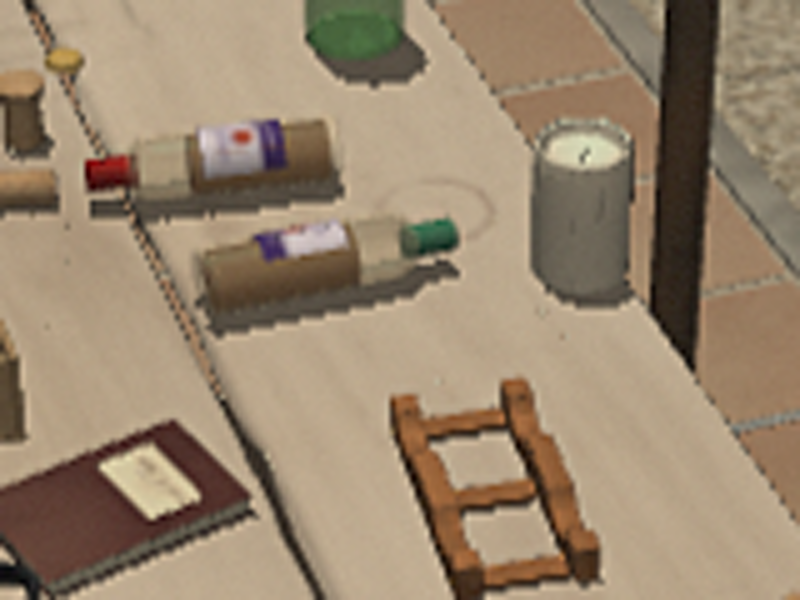

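View pics/s2.png

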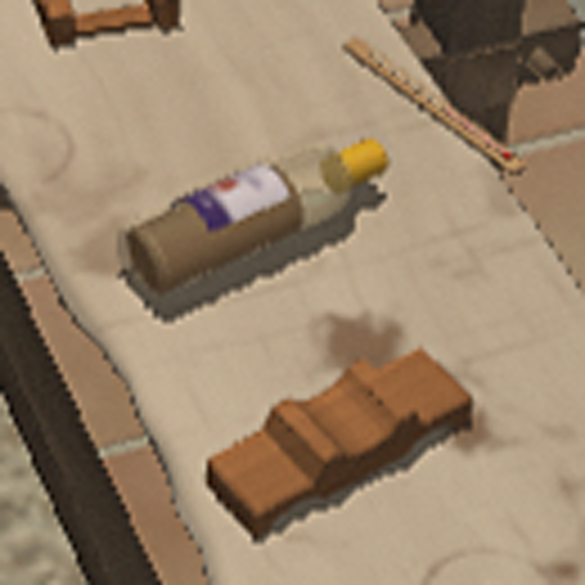

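```bash
cat >fit.py <<'E'
from h import *
def bottle_pts():
    # silhouettes drawn as circles along axis, x from base-70mm
    prof=[(0,.0235),(.119,.0235),(.135,.012),(.143,.011),(.165,.011)]
    return prof
def draw_bottle(im,n,x,y,a,z,col):
    for s,r in bottle_pts():
        th=np.linspace(0,2*np.pi,40); 
        P=np.stack([np.full(40,s-.07),r*np.cos(th),r*np.sin(th)],1)
        c,sn=np.cos(a),np.sin(a)
        W=np.stack([x+c*P[:,0]-sn*P[:,1],y+sn*P[:,0]+c*P[:,1],z+P[:,2]],1)
        poly(im,n,W,col)
def poly(im,n,W,col,closed=True):
    q=np.array([proj(n,w) for w in W])*4+1.5
    cv2.polylines(im,[np.round(q).astype(int)],closed,col,1)
def loc(x,y,a,P):
    c,s=np.cos(a),np.sin(a); P=np.array(P,float); return np.stack([x+c*P[:,0]-s*P[:,1],y+s*P[:,0]+c*P[:,1],P[:,2]],1)
def box(x0,x1,y0,y1,z): return [(x0,y0,z),(x1,y0,z),(x1,y1,z),(x0,y1,z)]
def draw_cradle(im,n,x,y,a,col):
    for b in (0,.068):
        for z in(0,.024): poly(im,n,loc(x,y,a,box(b-.008,b+.008,-.081,.081,z)),col)
def draw_spacer(im,n,x,y,a,col,z0=0):
    poly(im,n,loc(x,y,a,box(-.022,.022,-.072,.072,z0)),col)
    for e in(-1,1): 
        poly(im,n,loc(x,y,a,[(-.022,e*.072,z0+.02),(.022,e*.072,z0+.02)]),col)
    for s in(-1,1): poly(im,n,loc(x,y,a,[(s*.022,-.072,z0+.02),(s*.022,.072,z0+.02)]),col)
E
cat >p.py <<'E'
from fit import *
A=lambda p,q:np.arctan2(q[1]-p[1],q[0]-p[0])
def bot(cap,base):
    c=ray('top',*cap,.0235);b=ray('top',*base,.0235);a=A(b,c); print('len',np.linalg.norm(c-b)); m=c-.095*np.array([np.cos(a),np.sin(a),0]); m2=b+.07*np.array([np.cos(a),np.sin(a),0]); m=(m+m2)/2; print(m,a,np.degrees(a)); return m[0],m[1],a
g=bot((413.2,182.4),(445,243)); gr=bot((205.2,227.6),(212.1,296.6)); r=bot((147,326.9),(151.5,251.6))
def t1(u,v): return (120+u/3.3333,200+v/3.3333)
fl=ray('top',*t1(518,72),.024);fr=ray('top',*t1(753,57),.024);nl=ray('top',*t1(526,172),.024);nr=ray('top',*t1(766,156),.024)
print('cr',fl,fr,nl,nr,np.linalg.norm(fl-fr),np.linalg.norm(nl-fl))
a=A((fr+nr)/2,(fl+nl)/2)-np.pi/2; m=(fl+fr+nl+nr)/4; cr=(m[0]-.034*np.cos(a),m[1]-.034*np.sin(a),a); print('cradle',cr)
S=[ray('top',380+u/5,160+v/5,.02) for u,v in((468,157),(545,122),(703,373),(620,412))]
m=sum(S)/4; a=A((S[2]+S[3])/2,(S[0]+S[1])/2)-np.pi/2; sp=(m[0],m[1],a); print('spacer',sp,np.linalg.norm(S[0]-S[1]),np.linalg.norm(S[0]-S[3]))
def show(tag):
  for n in('top','side'):
    im=cv2.imread(f'pics/{n}0.png'); im=cv2.resize(im,None,fx=4,fy=4,interpolation=cv2.INTER_CUBIC)
    for o in(g,gr,r): draw_bottle(im,n,*o,.0235,(255,255,0))
    draw_cradle(im,n,*cr,(255,255,0)); draw_spacer(im,n,*sp,(255,255,0))
    if n=='top':
      cv2.imwrite(f'pics/{tag}a.png',im[820:1360,500:1300+140][:, :800]);cv2.imwrite(f'pics/{tag}b.png',im[680:1060,1520:2200]);cv2.imwrite(f'pics/{tag}c.png',im[820:1100,1000:1500])
    else:
      cv2.imwrite(f'pics/{tag}d.png',im[680:1140,940:1500]);cv2.imwrite(f'pics/{tag}e.png',im[1160:1580,1360:1760])
show('o0')
E
python3 p.py
```

```text
len 0.16428599131999672
[ 0.58882598 -0.23012352  0.0235    ] 0.20246348586151644 11.600303245371506
len 0.16331180144648533
[0.55888774 0.27873566 0.0235    ] -0.015601427812945667 -0.8938959680598051
len 0.1693716432552517
[0.54484842 0.40878255 0.0235    ] 3.0159421867012006 172.80075855343534
cr [0.63937427 0.11994911 0.024     ] [ 0.62200786 -0.03899003  0.024     ] [0.56657572 0.12575178 0.024     ] [ 0.54936967 -0.03317574  0.024     ] 0.15988509060682293 0.07302945037167587
cradle (np.float64(0.5605312188215905), np.float64(0.04706007729799793), np.float64(-0.10833817304503501))
spacer (np.float64(0.5732264954127647), np.float64(-0.3812119601931246), np.float64(-1.3381366887103385)) 0.0422282143849503 0.13927471953976386
```

```bash
python3 -c "
import cv2,numpy as np
a=cv2.imread('pics/o0a.png');print([cv2.imread('pics/o0%s.png'%k).shape for k in 'abcde'])
b=cv2.imread('pics/o0b.png');c=cv2.imread('pics/o0c.png')
d=cv2.imread('pics/o0d.png');e=cv2.imread('pics/o0e.png')
"
```

```text
[(540, 800, 3), (380, 680, 3), (280, 500, 3), (460, 560, 3), (420, 400, 3)]
```

View pics/o0a.png

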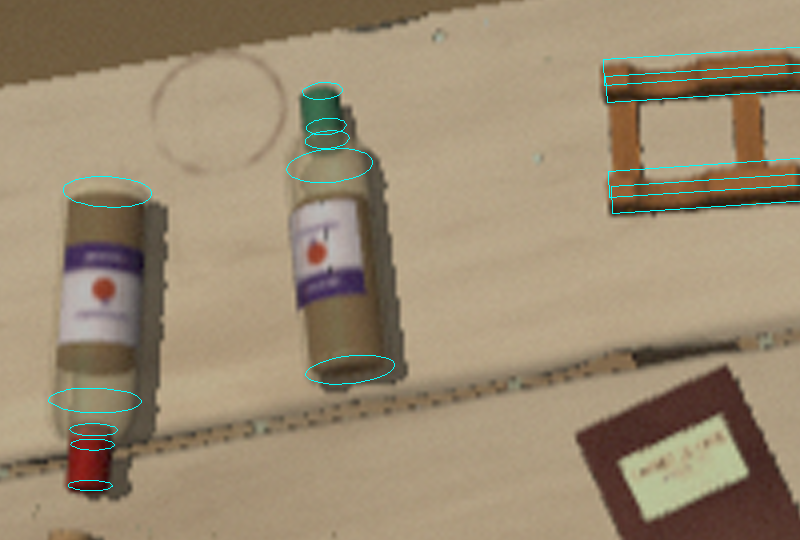

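View pics/o0b.png

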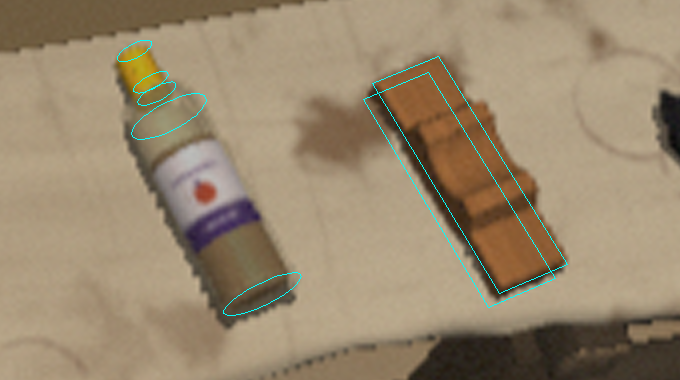

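View pics/o0c.png

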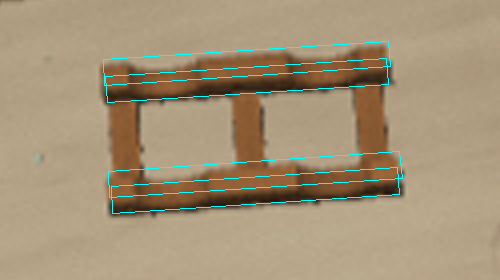

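View pics/o0d.png

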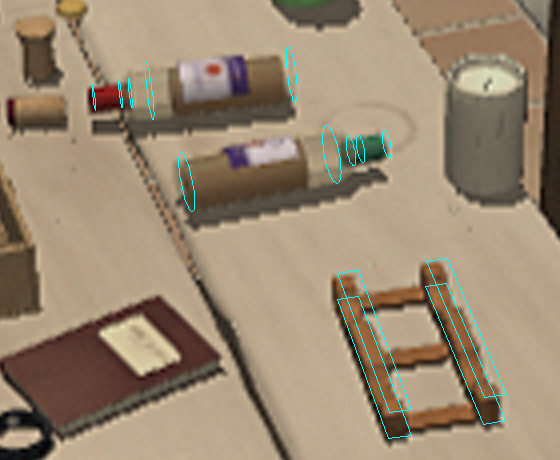

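View pics/o0e.png

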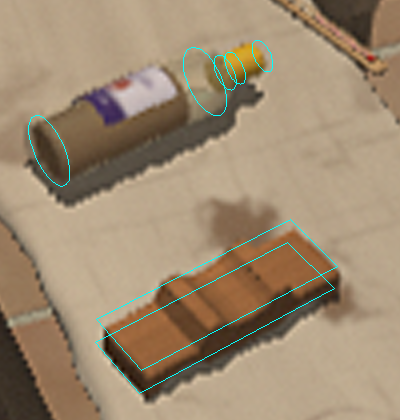

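```bash
cat >q.py <<'E'
from h import *
def px(u,v,o): return ((u+o[0]-1.5)/4,(v+o[1]-1.5)/4)
d=(940,680);e=(1360,1160)
for nm,c,b,o in(('green',(386,146),(188,183),d),('red',(91,99),(289,77),d),('gold',(268,57),(46,153),e)):
    C=ray('side',*px(*c,o),.0235);B=ray('side',*px(*b,o),.0235);a=np.arctan2(C[1]-B[1],C[0]-B[0]);u=(C-B)/np.linalg.norm(C-B)
    print(nm,(C+B)/2-.0125*u,a,np.linalg.norm(C-B))
# cradle, spacer shift
for nm,o,p,q in(('cr',d,(422,345),(419,347)),('sp',e,(216,310),(221,314))):
    print(nm,ray('side',*px(*q,o),.02)-ray('side',*px(*p,o),.02))
E
python3 q.py
cat >mv.py <<'E'
# usage: mv.py x y z yaw  -> delta of tool (cm, deg), tool kept vertical
import sys; from h import *
x,y,z,yaw=map(float,sys.argv[1:5]); s=env.get_state(); R0=np.array(s['orientation']); p=np.array(s['position'])
c,sn=np.cos(yaw),np.sin(yaw); Rt=np.array([[c,sn,0],[sn,-c,0],[0,0,-1.]])
t=R0.T@(np.array([x,y,z])-p)*100; w=R.from_matrix(R0.T@Rt).as_rotvec(degrees=True)
print(np.round(t,2),np.round(w,1),'rows',max(np.linalg.norm(t)/4.17,np.linalg.norm(w)/7.16),'pos',p.round(4),'yaw',np.arctan2(R0[1,0],R0[0,0]).round(4),'w',s['width'],'F',s['wrist_force'].round(2),'t',s['clock'])
E
python3 mv.py .558 .278 .13 1.555
```

```text
green [0.5586172  0.27603481 0.0235    ] -0.021135715313234237 0.16280319990607042
red [0.54189999 0.40562648 0.0235    ] 3.004403406779136 0.1645791671316334
gold [ 0.58911474 -0.23213319  0.0235    ] 0.191224606501085 0.17019889617692338
cr [-0.00281787 -0.00141294  0.        ]
sp [ 0.0014907  -0.00369973  0.        ]
[-11.77  44.99  10.06] [ -0.    0.1 -16.4] rows 11.409206335971183 pos [0.1637 0.5246 0.2306] yaw 1.268 w 1.0019242407298268 F [-0.13 -0.23  0.12] t 0.1
```

Request:
{"name": "servo_tool", "arguments": {
  "deltas": [-11.8,45,0,0,0,-16.3,-11.8,45,0,0,0,-16.3,-11.8,45,0,0,0,-16.3,-11.8,45,0,0,0,-16.3,-11.8,45,0,0,0,-16.3,-11.8,45,0,0,0,-16.3,-11.8,45,0,0,0,-16.3,-11.8,45,0,0,0,-16.3,-11.8,45,0,0,0,-16.3,-11.8,45,0,0,0,-16.3,-11.8,45,0,0,0,-16.3,-11.8,45,10,0,0,-16.3,-11.8,45,10,0,0,-16.3,-11.8,45,10,0,0,-16.3,-11.8,45,10,0,0,-16.3,-11.8,45,10,0,0,-16.3,-11.8,45,10,0,0,-16.3],
  "hand": 0,
  "squeeze": 50
}}

```text
clock: 1.52
position: [0.5588, 0.2782, 0.1321]
orientation: [[0.018, 1.0, 0.001], [1.0, -0.018, -0.001], [-0.001, 0.001, -1.0]]
wrist_force: [0.7, 0.6, 1.2]
width: 1.001
```

```bash
python3 mv.py .5587 .2773 .006 1.553
```

```text
[-0.08 -0.03 12.61] [ 0.1  0.  -0. ] rows 3.0251252093716143 pos [0.5588 0.2782 0.1321] yaw 1.5528 w 1.0009536226025755 F [0.67 0.64 1.21] t 1.5167
```

Request:
{"name": "servo_tool", "arguments": {
  "deltas": [-0.1,0,4,0,0,0,-0.1,0,8,0,0,0,-0.1,0,10,0,0,0,-0.1,0,11.5,0,0,0,-0.1,0,12.2,0,0,0,-0.1,0,12.6,0,0,0,-0.1,0,12.6,0,0,0]
}}

```text
clock: 2.1
position: [0.5598, 0.2777, 0.0074]
orientation: [[0.017, 1.0, 0.003], [1.0, -0.017, -0.0], [-0.0, 0.003, -1.0]]
wrist_force: [0.1, 0.3, 0.2]
width: 1.004
```

Request:
{"name": "servo_tool", "arguments": {
  "deltas": [0,0,0,0,0,0,0,0,0,0,0,0,0,0,0,0,0,0,0,0,0,0,0,0,0,0,0,0,0,0,0,0,0,0,0,0,0,0,0,0,0,0,0,0,0,0,0,0,0,0,0,0,0,0],
  "hand": 1,
  "squeeze": 50
}}

```text
clock: 2.85
position: [0.5609, 0.2782, 0.0091]
orientation: [[0.017, 1.0, 0.006], [1.0, -0.017, 0.001], [0.001, 0.006, -1.0]]
wrist_force: [0.2, 0.6, 6.1]
width: 0.534
```

```bash
python3 - <<'E'
from h import *
im=shot('side','g1',(240,120,200,150),4)
E
python3 mv.py .5587 .2773 .16 1.553
```

```text
[ -0.08  -0.12 -15.09] [ 0.3 -0.1  0. ] rows 3.6199966473227554 pos [0.5608 0.2782 0.0091] yaw 1.5533 w 0.5326405139557411 F [-0.47 -0.01  5.19] t 2.9
```

View pics/g1.png

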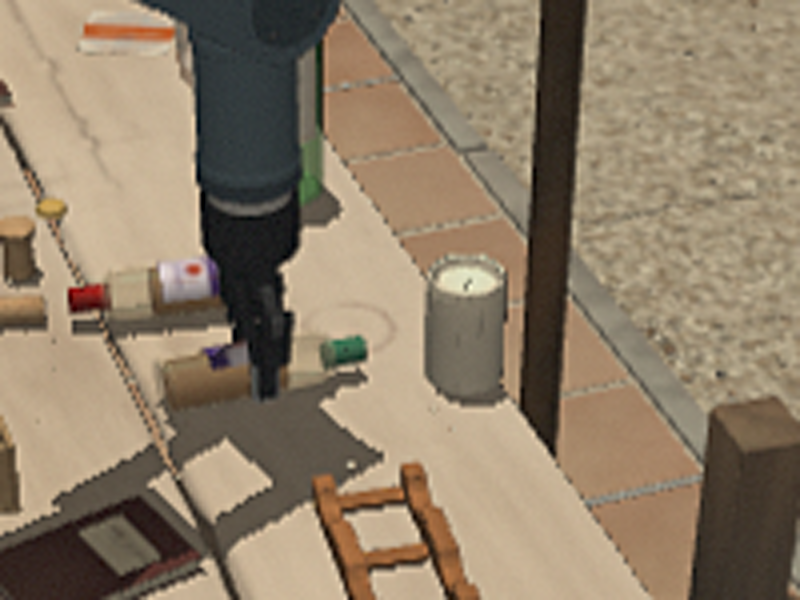

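Request:
{"name": "servo_tool", "arguments": {
  "deltas": [0,0,-1,0,0,0,0,0,-3,0,0,0,0,0,-6,0,0,0,0,0,-10,0,0,0,0,0,-13,0,0,0,0,0,-13,0,0,0]
}}

```text
clock: 3.4
position: [0.564, 0.2793, 0.1475]
orientation: [[0.017, 1.0, 0.019], [1.0, -0.017, 0.005], [0.005, 0.019, -1.0]]
wrist_force: [1.5, 0.6, -2.0]
width: 0.532
```

```bash
python3 mv.py .590 -.002 .13 1.463
```

```text
[-28.09   3.05   1.67] [ 1.1 -0.3  5.2] rows 6.7885800514856065 pos [0.564  0.2793 0.1475] yaw 1.5535 w 0.5322620701436945 F [ 1.54  0.6  -1.98] t 3.4
```

Request:
{"name": "servo_tool", "arguments": {
  "deltas": [-3,0.3,0.2,0.2,0,0.5,-6,0.6,0.4,0.4,0,1,-10,1,0.6,0.5,-0.1,2,-14,1.5,0.8,0.6,-0.1,3,-18,2,1.1,0.8,-0.2,4,-22,2.4,1.3,1,-0.2,5,-25,2.7,1.5,1.1,-0.3,5.2,-27,2.9,1.7,1.1,-0.3,5.2,-28.1,3.0,1.7,1.1,-0.3,5.2,-28.1,3.0,1.7,1.1,-0.3,5.2,-28.1,3.0,1.7,1.1,-0.3,5.2,-28.1,3.0,1.7,1.1,-0.3,5.2]
}}

```text
clock: 4.4
position: [0.5892, -0.0007, 0.1297]
orientation: [[0.107, 0.994, -0.001], [0.994, -0.107, 0.001], [0.001, -0.001, -1.0]]
wrist_force: [-0.3, 0.5, -1.9]
width: 0.532
```

```bash
python3 - <<'E'
from h import *
shot('side','g2',(270,170,140,110),5)
shot('top','g2t',(240,150,160,120),5)
E
python3 mv.py .590 -.002 .03 1.463
```

```text
[-0.16  0.1   9.98] [-0.1 -0.1  0.1] rows 2.3934734988649264 pos [ 5.893e-01 -4.000e-04  1.298e-01] yaw 1.4646 w 0.5287437304530799 F [ 0.93  0.55 -3.05] t 4.5
```

View pics/g2.png

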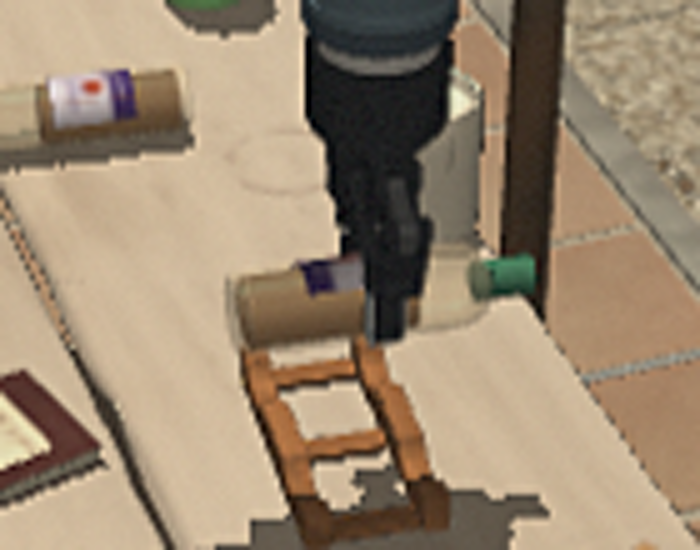

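View pics/g2t.png

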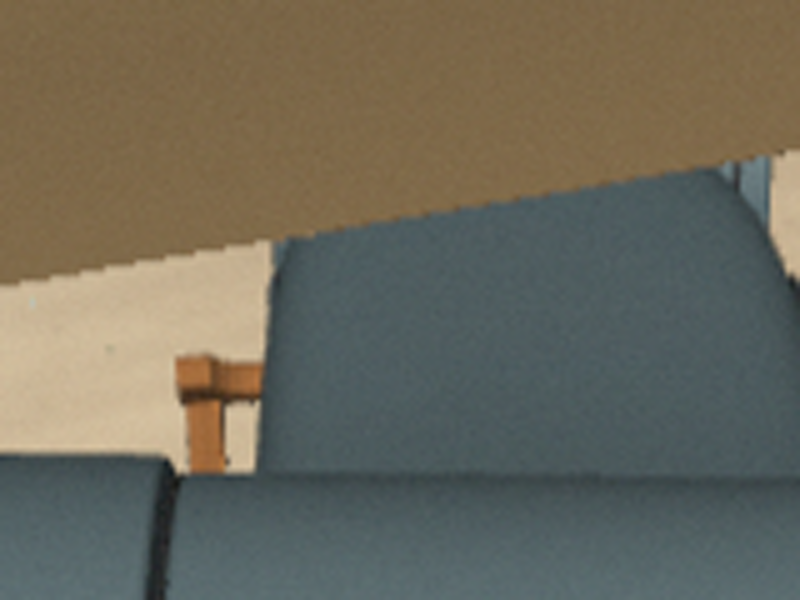

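Request:
{"name": "servo_tool", "arguments": {
  "deltas": [-0.1,0.1,3,0,0,0,-0.2,0.1,6,0,0,0,-0.2,0.1,8,0,0,0,-0.2,0.1,9.5,0,0,0,-0.2,0.1,10,0,0,0,-0.2,0.1,10,0,0,0,-0.2,0.1,10,0,0,0]
}}

```text
clock: 5.08
position: [0.5905, -0.0017, 0.0304]
orientation: [[0.105, 0.994, -0.0], [0.994, -0.105, 0.001], [0.001, -0.0, -1.0]]
wrist_force: [0.1, -0.4, -2.5]
width: 0.53
```

```bash
python3 - <<'E'
from h import *
shot('side','g3',(270,190,140,110),5)
E
python3 mv.py .590 -.002 .0206 1.463
```

```text
[-0.01 -0.1   1.04] [ 0.1 -0.   0.1] rows 0.2504040258358594 pos [ 0.591 -0.002  0.031] yaw 1.4654 w 0.5347182117332135 F [ 0.66 -0.17 -2.12] t 5.1333
```

View pics/g3.png

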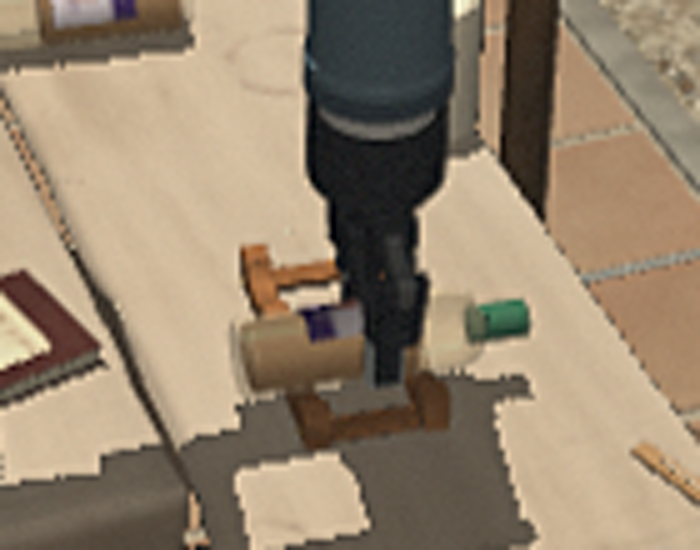

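Bottle is just above the right groove. Lower until contact.

Request:
{"name": "servo_tool", "arguments": {
  "deltas": [0,-0.1,0.4,0,0,0,0,-0.1,0.7,0,0,0,0,-0.1,0.9,0,0,0,0,-0.1,1.0,0,0,0,0,-0.1,1.0,0,0,0]
}}

```text
clock: 5.55
position: [0.5905, -0.0016, 0.0221]
orientation: [[0.105, 0.994, 0.003], [0.994, -0.105, 0.001], [0.001, 0.003, -1.0]]
wrist_force: [-1.3, 2.4, 3.4]
width: 0.535
```

Request:
{"name": "servo_tool", "arguments": {
  "deltas": [0,0,0,0,0,0,0,0,0,0,0,0,0,0,0,0,0,0,0,0,0,0,0,0,0,0,0,0,0,0,0,0,0,0,0,0],
  "hand": 0.15
}}

```text
clock: 6.05
position: [0.5905, -0.0017, 0.022]
orientation: [[0.105, 0.994, 0.003], [0.994, -0.105, 0.001], [0.001, 0.003, -1.0]]
wrist_force: [-0.6, -0.1, 0.3]
width: 0.849
```

Request:
{"name": "servo_tool", "arguments": {
  "deltas": [0,0,-2,0,0,0,0,0,-5,0,0,0,0,0,-9,0,0,0,0,0,-13,0,0,0,0,0,-17,0,0,0,0,0,-17,0,0,0]
}}

```text
clock: 6.55
position: [0.5946, -0.0026, 0.2012]
orientation: [[0.105, 0.994, 0.018], [0.994, -0.105, -0.002], [-0.0, 0.018, -1.0]]
wrist_force: [1.0, -0.1, 0.1]
width: 0.852
```

```bash
python3 mv.py .589 -.231 .13 1.768
```

```text
[-22.77   1.72   7.16] [  1.    0.2 -17.3] rows 5.738716737819759 pos [ 0.5946 -0.0026  0.2012] yaw 1.4655 w 0.8515612129635743 F [ 0.98 -0.12  0.09] t 6.55
```

Request:
{"name": "servo_tool", "arguments": {
  "deltas": [-22.8,1.7,5,1,0.2,-17.3,-22.8,1.7,5,1,0.2,-17.3,-22.8,1.7,5,1,0.2,-17.3,-22.8,1.7,5,1,0.2,-17.3,-22.8,1.7,5,1,0.2,-17.3,-22.8,1.7,5,1,0.2,-17.3,-22.8,1.7,7,1,0.2,-17.3,-22.8,1.7,7,1,0.2,-17.3,-22.8,1.7,7,1,0.2,-17.3],
  "hand": 0
}}

```text
clock: 7.3
position: [0.5876, -0.2308, 0.1301]
orientation: [[-0.194, 0.981, -0.003], [0.981, 0.194, 0.003], [0.004, -0.002, -1.0]]
wrist_force: [-0.0, 0.5, 0.2]
width: 0.999
```

```bash
python3 - <<'E'
from h import *
shot('side','g4',(250,180,200,150),4)
E
python3 mv.py .589 -.231 .009 1.768
```

```text
[-0.09  0.06 12.23] [-0.  -0.1 -0. ] rows 2.9328328648830353 pos [ 0.5884 -0.2305  0.1313] yaw 1.7677 w 0.9997491679578189 F [-0.17  0.72 -0.33] t 7.35
```

View pics/g4.png

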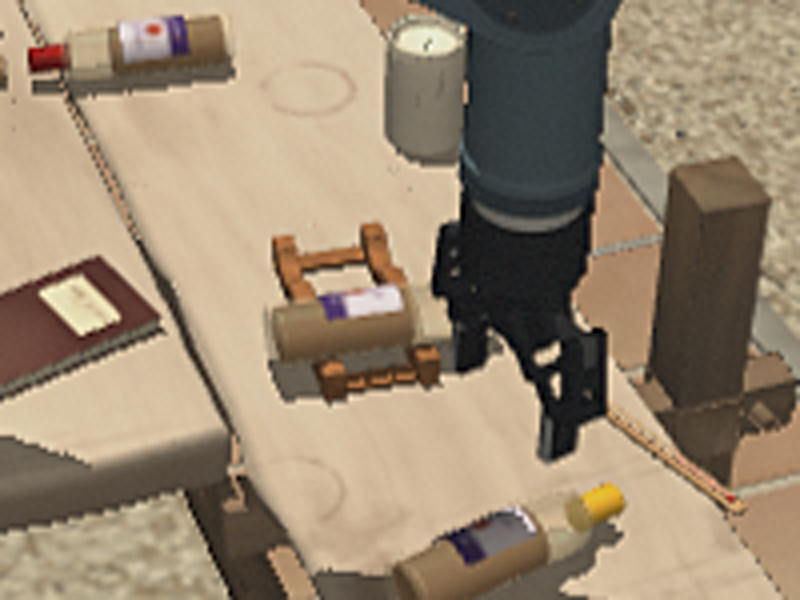

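Request:
{"name": "servo_tool", "arguments": {
  "deltas": [-0.1,0,4,0,0,0,-0.1,0,8,0,0,0,-0.1,0,10,0,0,0,-0.1,0,11.5,0,0,0,-0.1,0,12,0,0,0,-0.1,-0.1,12.2,0,0,0,-0.1,-0.1,12.2,0,0,0]
}}

```text
clock: 7.93
position: [0.5882, -0.231, 0.0104]
orientation: [[-0.197, 0.98, 0.0], [0.98, 0.197, 0.001], [0.001, 0.0, -1.0]]
wrist_force: [-0.0, -0.7, 0.0]
width: 0.999
```

Request:
{"name": "servo_tool", "arguments": {
  "deltas": [0,0,0,0,0,0,0,0,0,0,0,0,0,0,0,0,0,0,0,0,0,0,0,0,0,0,0,0,0,0,0,0,0,0,0,0,0,0,0,0,0,0,0,0,0,0,0,0,0,0,0,0,0,0],
  "hand": 1
}}

```text
clock: 8.68
position: [0.589, -0.2312, 0.012]
orientation: [[-0.197, 0.98, 0.002], [0.98, 0.197, 0.0], [-0.0, 0.002, -1.0]]
wrist_force: [-0.6, 1.6, 5.2]
width: 0.533
```

```bash
python3 - <<'E'
from h import *
from fit import *
im=shot('side','g5',(320,250,130,100),6)
f=cv2.resize(cv2.imread('pics/g5_full.png'),None,fx=4,fy=4,interpolation=cv2.INTER_CUBIC)
c=-.108; ox,oy=.5591,.0464
x=ox+.034*np.cos(c)+.045*np.sin(c); y=oy+.034*np.sin(c)-.045*np.cos(c)
draw_bottle(f,'side',x,y,c,.035,(255,255,0)); draw_cradle(f,'side',ox,oy,c,(0,255,0))
cv2.imwrite('pics/g5b.png',f[860:1260,1200:1800])
E
python3 mv.py .589 -.231 .15 1.768
```

```text
[  0.02   0.03 -13.8 ] [0.1 0.  0. ] rows 3.30915947413093 pos [ 0.589  -0.2312  0.012 ] yaw 1.7688 w 0.5294649944120966 F [-0.5   1.15  6.51] t 8.7333
```

View pics/g5.png

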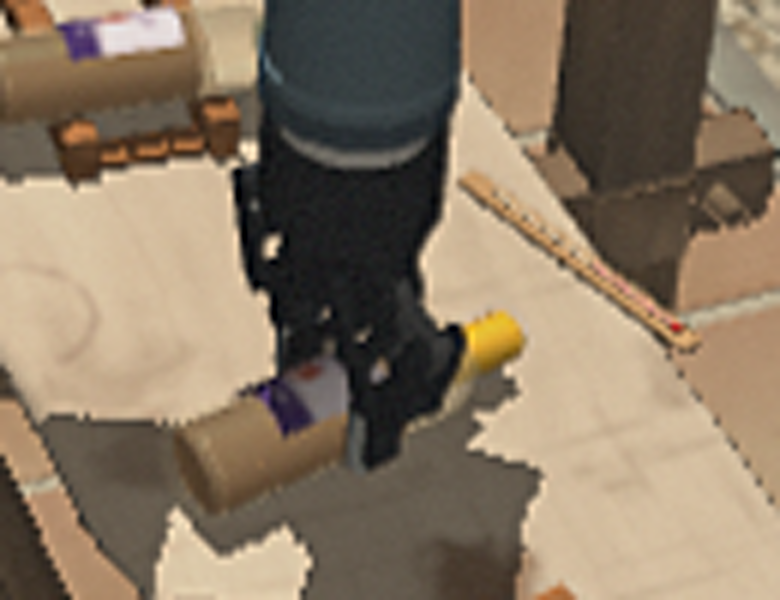

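View pics/g5b.png

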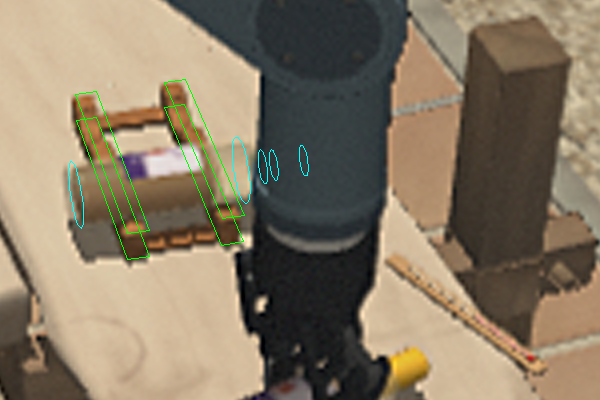

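Request:
{"name": "servo_tool", "arguments": {
  "deltas": [0,0,-1,0,0,0,0,0,-3,0,0,0,0,0,-6,0,0,0,0,0,-10,0,0,0,0,0,-13.5,0,0,0,0,0,-13.5,0,0,0]
}}

```text
clock: 9.23
position: [0.5927, -0.2336, 0.1565]
orientation: [[-0.197, 0.98, 0.015], [0.98, 0.197, -0.007], [-0.01, 0.013, -1.0]]
wrist_force: [1.3, -1.5, -1.6]
width: 0.531
```

```bash
python3 mv.py .598 .0874 .15 1.463
```

```text
[31.38  6.83  0.41] [ 0.8  0.5 17.5] rows 7.70135552626599 pos [ 0.5927 -0.2336  0.1565] yaw 1.7688 w 0.5309452111947721 F [ 1.25 -1.48 -1.63] t 9.2333
```

Request:
{"name": "servo_tool", "arguments": {
  "deltas": [2,0.4,0,0.2,0.1,1,5,1,0,0.3,0.2,3,9,2,0.1,0.4,0.3,5,13,2.8,0.2,0.5,0.3,7.5,17,3.7,0.3,0.6,0.4,10,21,4.5,0.3,0.8,0.5,12.5,25,5.4,0.4,0.8,0.5,15,28,6.1,0.4,0.8,0.5,17,30,6.5,0.4,0.8,0.5,17.5,31.4,6.8,0.4,0.8,0.5,17.5,31.4,6.8,0.4,0.8,0.5,17.5,31.4,6.8,0.4,0.8,0.5,17.5,31.4,6.8,0.4,0.8,0.5,17.5]
}}

```text
clock: 10.32
position: [0.5977, 0.0865, 0.1502]
orientation: [[0.107, 0.994, 0.0], [0.994, -0.107, -0.0], [-0.0, 0.0, -1.0]]
wrist_force: [-0.8, 0.5, -2.3]
width: 0.53
```

```bash
python3 mv.py .598 .0874 .033 1.463
```

```text
[1.000e-01 1.000e-02 1.172e+01] [0. 0. 0.] rows 2.8098484754923376 pos [0.5977 0.0865 0.1502] yaw 1.4631 w 0.530113117586295 F [-0.82  0.46 -2.34] t 10.3167
```

Request:
{"name": "servo_tool", "arguments": {
  "deltas": [0.1,0,3,0,0,0,0.1,0,6.5,0,0,0,0.1,0,9.5,0,0,0,0.1,0,11,0,0,0,0.1,0,11.7,0,0,0,0.1,0,11.7,0,0,0,0.1,0,11.7,0,0,0]
}}

```text
clock: 10.9
position: [0.5987, 0.0864, 0.0338]
orientation: [[0.109, 0.994, 0.001], [0.994, -0.109, -0.0], [-0.0, 0.001, -1.0]]
wrist_force: [0.6, -0.5, -1.9]
width: 0.529
```

```bash
python3 - <<'E'
from h import *
shot('side','g6',(270,190,140,110),5)
E
python3 mv.py .598 .0874 .0233 1.463
```

```text
[ 0.06 -0.13  1.12] [ 0.2 -0.  -0. ] rows 0.2714288624476011 pos [0.5992 0.0866 0.0345] yaw 1.4622 w 0.5244542944845898 F [ 1.13  0.09 -1.73] t 10.95
```

View pics/g6.png

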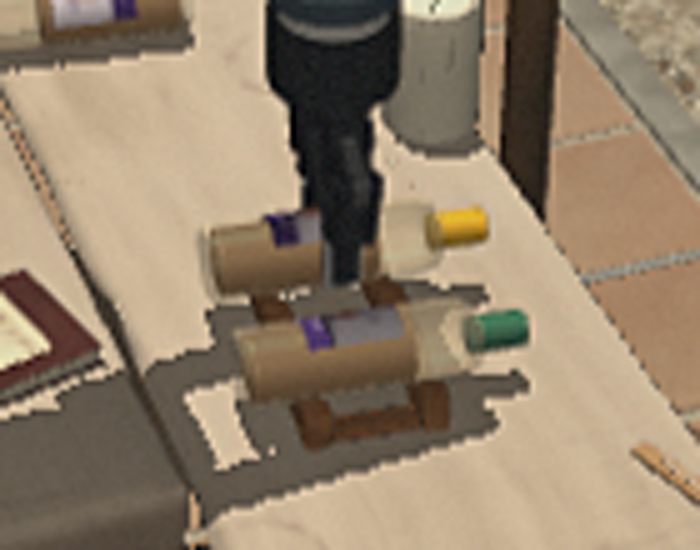

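Request:
{"name": "servo_tool", "arguments": {
  "deltas": [0.1,-0.1,0.4,0,0,0,0.1,-0.1,0.7,0,0,0,0.1,-0.1,0.9,0,0,0,0.1,-0.1,1.1,0,0,0,0.1,-0.1,1.1,0,0,0]
}}

```text
clock: 11.37
position: [0.599, 0.0883, 0.0247]
orientation: [[0.108, 0.994, 0.005], [0.994, -0.108, 0.0], [0.001, 0.005, -1.0]]
wrist_force: [-0.4, 2.1, 4.7]
width: 0.531
```

Request:
{"name": "servo_tool", "arguments": {
  "deltas": [0,0,0,0,0,0,0,0,0.1,0,0,0,0,0,0.1,0,0,0]
}}

```text
clock: 11.62
position: [0.5996, 0.0886, 0.0245]
orientation: [[0.108, 0.994, 0.006], [0.994, -0.108, 0.001], [0.001, 0.006, -1.0]]
wrist_force: [-0.8, 1.0, 3.3]
width: 0.531
```

Seated (contact force rose). Release gently and retreat.

Request:
{"name": "servo_tool", "arguments": {
  "deltas": [0,0,0,0,0,0,0,0,0,0,0,0,0,0,0,0,0,0,0,0,0,0,0,0,0,0,0,0,0,0,0,0,0,0,0,0],
  "hand": 0.2
}}

```text
clock: 12.12
position: [0.5995, 0.0886, 0.0243]
orientation: [[0.108, 0.994, 0.006], [0.994, -0.108, 0.001], [0.001, 0.006, -1.0]]
wrist_force: [0.4, 0.1, -0.8]
width: 0.796
```

Request:
{"name": "servo_tool", "arguments": {
  "deltas": [0,0,-2,0,0,0,0,0,-5,0,0,0,0,0,-9,0,0,0,0,0,-13,0,0,0,0,0,-16,0,0,0,0,0,-16,0,0,0]
}}

```text
clock: 12.62
position: [0.6026, 0.0884, 0.1923]
orientation: [[0.108, 0.994, 0.019], [0.994, -0.108, 0.0], [0.002, 0.019, -1.0]]
wrist_force: [0.8, 0.7, 0.8]
width: 0.796
```

```bash
python3 mv.py .574 -.383 .13 -1.338
```

```text
[-47.18   2.13   6.17] [ 1.000e-01 -1.600e+00  1.605e+02] rows 22.41088434947469 pos [0.6026 0.0884 0.1923] yaw 1.4626 w 0.7961477627624467 F [0.83 0.66 0.81] t 12.6167
```

Request:
{"name": "servo_tool", "arguments": {
  "deltas": [-47.2,2.1,1,0.1,-1.6,160.5,-47.2,2.1,1,0.1,-1.6,160.5,-47.2,2.1,1,0.1,-1.6,160.5,-47.2,2.1,1,0.1,-1.6,160.5,-47.2,2.1,1,0.1,-1.6,160.5,-47.2,2.1,1,0.1,-1.6,160.5,-47.2,2.1,1,0.1,-1.6,160.5,-47.2,2.1,1,0.1,-1.6,160.5,-47.2,2.1,1,0.1,-1.6,160.5,-47.2,2.1,1,0.1,-1.6,160.5,-47.2,2.1,1,0.1,-1.6,160.5,-47.2,2.1,1,0.1,-1.6,160.5,-47.2,2.1,1,0.1,-1.6,160.5,-47.2,2.1,1,0.1,-1.6,160.5,-47.2,2.1,1,0.1,-1.6,160.5,-47.2,2.1,1,0.1,-1.6,160.5,-47.2,2.1,1,0.1,-1.6,160.5,-47.2,2.1,1,0.1,-1.6,160.5,-47.2,2.1,1,0.1,-1.6,160.5,-47.2,2.1,1,0.1,-1.6,160.5],
  "hand": 0
}}

```text
clock: 14.28
position: [0.5724, -0.3829, 0.1807]
orientation: [[0.503, -0.864, -0.001], [-0.864, -0.503, -0.0], [-0.001, 0.001, -1.0]]
wrist_force: [1.0, 0.5, -0.1]
width: 1.0
```

```bash
python3 - <<'E'
from fit import *
for n in('top','side'):
    im=env.get_image(n)[:,:,::-1]; f=cv2.resize(np.ascontiguousarray(im),None,fx=4,fy=4,interpolation=cv2.INTER_CUBIC)
    c=-.108; ox,oy=.5591,.0464
    for Y in(.045,-.045):
        x=ox+.034*np.cos(c)-Y*np.sin(c); y=oy+.034*np.sin(c)+Y*np.cos(c)
        draw_bottle(f,n,x,y,c,.035,(255,255,0))
    draw_cradle(f,n,ox,oy,c,(0,255,0)); draw_spacer(f,n,.574,-.383,-1.338,(255,255,0))
    if n=='top': cv2.imwrite('pics/k1.png',f[640:1240,950:1700])
    else: cv2.imwrite('pics/k2.png',f[840:1440,1150:1800])
    if n=='top': cv2.imwrite('pics/k1b.png',f[600:1100,1700:2400])
    else: cv2.imwrite('pics/k2b.png',f[1240:1700,1350:1950])
E
python3 mv.py .574 -.383 .13 -1.338
```

```text
[ 0.08 -0.14  5.09] [ 0.1  0.  17.1] rows 2.393117170356456 pos [ 0.5724 -0.383   0.1809] yaw -1.0389 w 1.0011649645574634 F [0.04 0.34 1.4 ] t 14.3833
```

View pics/k1.png

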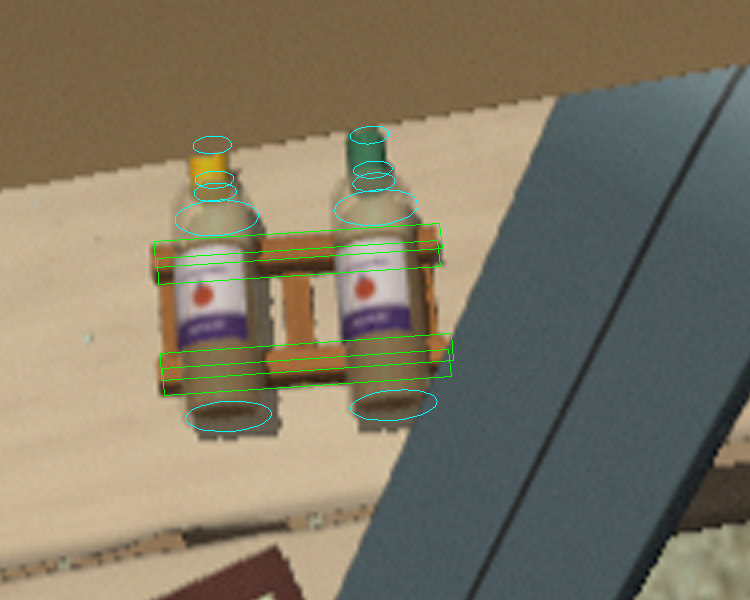

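View pics/k2.png

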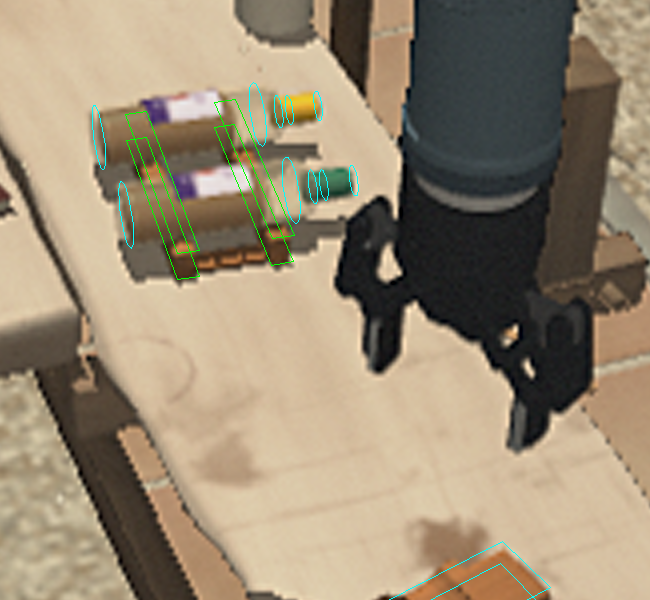

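View pics/k2b.png

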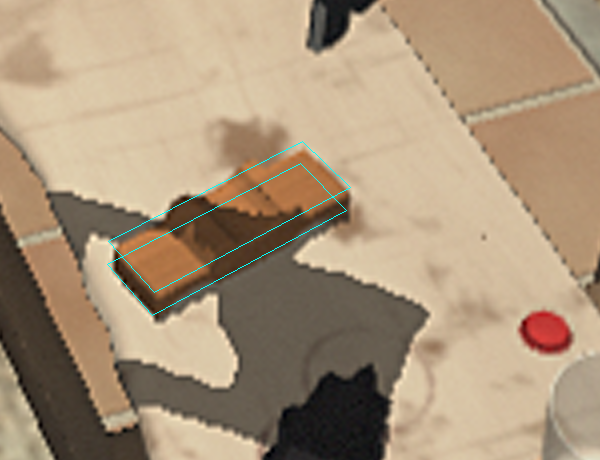

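Request:
{"name": "servo_tool", "arguments": {
  "deltas": [0.1,-0.1,0,0,0,6,0.1,-0.1,2,0,0,12,0.1,-0.1,5,0,0,17.1,0.1,-0.1,9,0,0,17.1,0.1,-0.1,12,0,0,17.1,0.1,-0.1,14,0,0,17.1,0.1,-0.1,14,0,0,17.1,0.1,-0.1,14,0,0,17.1]
}}

```text
clock: 15.05
position: [0.5729, -0.3827, 0.0394]
orientation: [[0.234, -0.972, -0.003], [-0.972, -0.234, 0.002], [-0.003, 0.003, -1.0]]
wrist_force: [-0.5, -0.6, 0.7]
width: 0.999
```

```bash
python3 - <<'E'
from h import *
shot('side','g7',(330,310,140,105),5)
E
python3 mv.py .574 -.383 .005 -1.338
```

```text
[-0.07 -0.02  3.64] [ 0.  -0.   0.2] rows 0.8736901445751384 pos [ 0.574  -0.3837  0.0414] yaw -1.3352 w 1.000849500470661 F [0.26 0.29 0.2 ] t 15.1
```

View pics/g7.png

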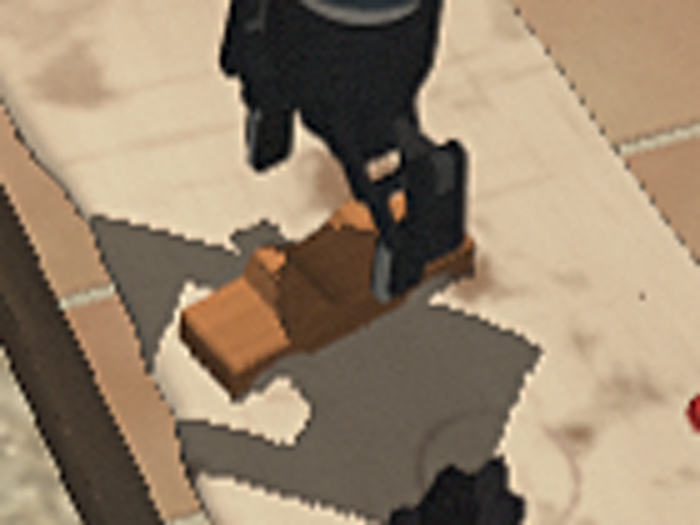

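Request:
{"name": "servo_tool", "arguments": {
  "deltas": [0,0,1.5,0,0,0,0,0,2.8,0,0,0,0,0,3.4,0,0,0,0,0,3.6,0,0,0,0,0,3.6,0,0,0]
}}

```text
clock: 15.52
position: [0.5739, -0.3835, 0.0053]
orientation: [[0.234, -0.972, -0.001], [-0.972, -0.234, -0.0], [-0.0, 0.001, -1.0]]
wrist_force: [0.2, 0.7, 0.4]
width: 1.0
```

Request:
{"name": "servo_tool", "arguments": {
  "deltas": [0,0,0,0,0,0,0,0,0,0,0,0,0,0,0,0,0,0,0,0,0,0,0,0,0,0,0,0,0,0,0,0,0,0,0,0,0,0,0,0,0,0,0,0,0,0,0,0,0,0,0,0,0,0],
  "hand": 1
}}

```text
clock: 16.27
position: [0.5744, -0.384, 0.0063]
orientation: [[0.234, -0.972, 0.0], [-0.972, -0.234, -0.001], [0.001, 0.0, -1.0]]
wrist_force: [-0.5, -0.2, 5.4]
width: 0.498
```

Request:
{"name": "servo_tool", "arguments": {
  "deltas": [0,0,-1,0,0,0,0,0,-3,0,0,0,0,0,-6,0,0,0,0,0,-10,0,0,0,0,0,-14,0,0,0,0,0,-14,0,0,0,0,0,-14,0,0,0]
}}

```text
clock: 16.85
position: [0.5757, -0.385, 0.1503]
orientation: [[0.234, -0.972, 0.005], [-0.972, -0.234, -0.006], [0.007, -0.004, -1.0]]
wrist_force: [0.8, 0.3, -3.3]
width: 0.507
```

```bash
python3 - <<'E'
from h import *
shot('side','g8',(330,270,140,105),5)
E
python3 mv.py .593 .0427 .15 -0.108
```

```text
[-41.04 -11.78  -0.36] [  0.1  -0.2 -70.3] rows 10.24023294141041 pos [ 0.5745 -0.3839  0.1474] yaw -1.3348 w 0.49941459111741837 F [-0.25  0.04 -2.87] t 16.9
```

View pics/g8.png

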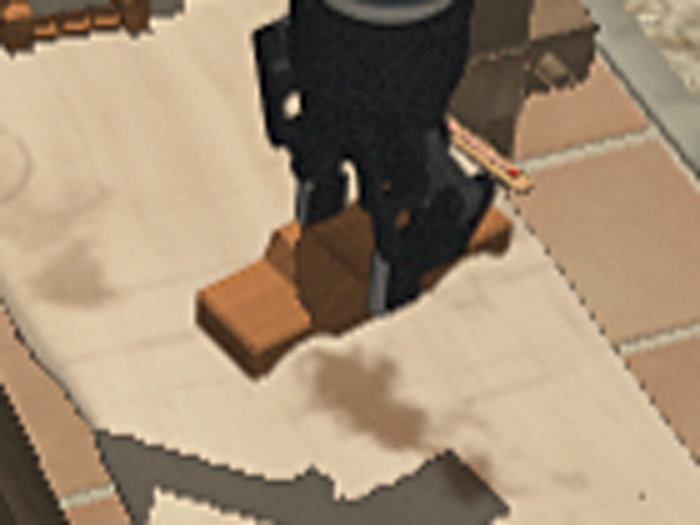

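```bash
python3 - <<'E'
from fit import *
f=cv2.resize(cv2.imread('pics/g8_full.png'),None,fx=4,fy=4,interpolation=cv2.INTER_CUBIC)
draw_spacer(f,'side',.5745,-.3839,-1.335,(255,255,0),.141)
cv2.imwrite('pics/g8b.png',f[1180:1500,1320:1880])
E
```

```text
(no output)
```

View pics/g8b.png

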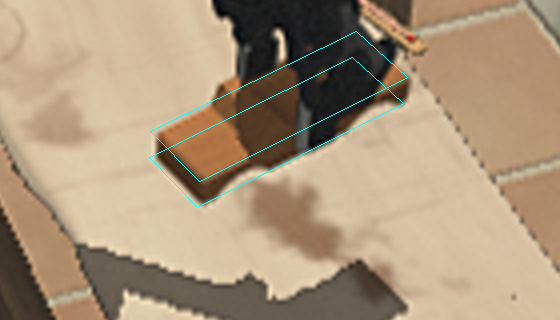

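Request:
{"name": "servo_tool", "arguments": {
  "deltas": [-2,-0.6,-0.3,0,0,-3,-5,-1.5,-0.4,0,0,-9,-9,-2.6,-0.4,0.1,-0.1,-15,-13,-3.7,-0.4,0.1,-0.1,-21,-17,-4.9,-0.4,0.1,-0.2,-28,-21,-6,-0.4,0.1,-0.2,-35,-25,-7.2,-0.4,0.1,-0.2,-42,-29,-8.3,-0.4,0.1,-0.2,-49,-33,-9.5,-0.4,0.1,-0.2,-56,-36.5,-10.5,-0.4,0.1,-0.2,-62,-39,-11.3,-0.4,0.1,-0.2,-67,-40.9,-11.8,-0.4,0.1,-0.2,-70.3,-40.9,-11.8,-0.4,0.1,-0.2,-70.3,-40.9,-11.8,-0.4,0.1,-0.2,-70.3,-40.9,-11.8,-0.4,0.1,-0.2,-70.3]
}}

```text
clock: 18.15
position: [0.5925, 0.041, 0.1489]
orientation: [[0.994, -0.108, -0.003], [-0.108, -0.994, 0.001], [-0.003, -0.001, -1.0]]
wrist_force: [-0.5, -0.3, -1.8]
width: 0.504
```

```bash
python3 - <<'E'
from fit import *
s=env.get_state(); p=s['position'];R0=s['orientation'];print(np.degrees(np.arccos(-R0[2,2])))
for n in('side',):
    im=shot(n,'g9'); f=cv2.resize(im,None,fx=4,fy=4,interpolation=cv2.INTER_CUBIC)
    draw_spacer(f,n,p[0],p[1],np.arctan2(R0[1,0],R0[0,0]),(255,255,0),p[2]-.006)
    cv2.imwrite('pics/g9b.png',f[640:1240,1040:1640])
E
python3 mv.py .5935 .042 .065 -0.108
```

```text
0.18729334723252317
[ 0.07 -0.15  8.42] [-0.   0.1 -0.1] rows 2.0200609086841124 pos [0.5928 0.0405 0.1492] yaw -0.1093 w 0.5009095342571902 F [ 1.2  -0.07 -1.5 ] t 18.2
```

View pics/g9b.png

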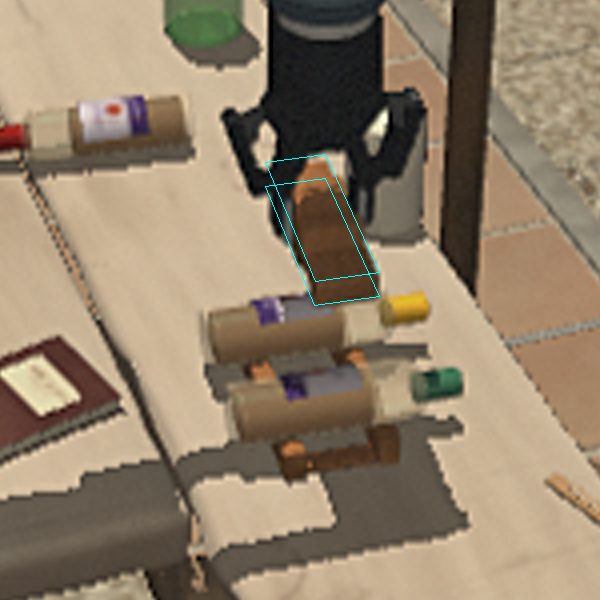

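Request:
{"name": "servo_tool", "arguments": {
  "deltas": [0.1,-0.1,3,0,0,0,0.1,-0.1,6,0,0,0,0.1,-0.1,7.8,0,0,0,0.1,-0.1,8.3,0,0,0,0.1,-0.1,8.4,0,0,0,0.1,-0.1,8.4,0,0,0]
}}

```text
clock: 18.7
position: [0.5942, 0.0406, 0.0656]
orientation: [[0.994, -0.111, -0.002], [-0.111, -0.994, 0.001], [-0.002, -0.001, -1.0]]
wrist_force: [0.6, -0.1, -0.9]
width: 0.502
```

```bash
python3 - <<'E'
from h import *
shot('side','g10',(280,185,130,100),6)
E
python3 mv.py .5935 .042 .0563 -0.108
```

```text
[-0.14 -0.11  1.01] [-0.   0.  -0.1] rows 0.24598395917747304 pos [0.5948 0.0407 0.0664] yaw -0.1104 w 0.495289600195138 F [-1.02  0.06 -1.21] t 18.75
```

View pics/g10.png

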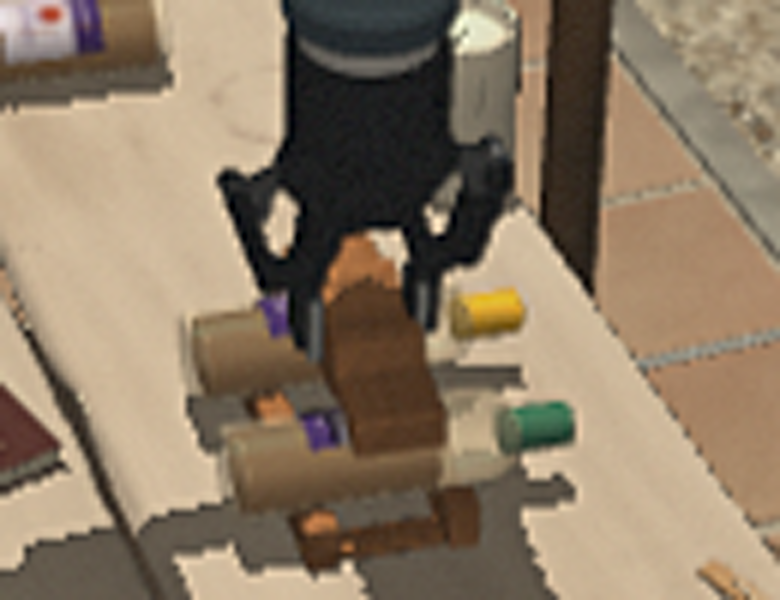

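Spacer is aligned over the pair; lower to contact.

Request:
{"name": "servo_tool", "arguments": {
  "deltas": [-0.1,-0.1,0.4,0,0,0,-0.1,-0.1,0.7,0,0,0,-0.1,-0.1,0.9,0,0,0,-0.1,-0.1,1,0,0,0,-0.1,-0.1,1,0,0,0]
}}

```text
clock: 19.17
position: [0.5947, 0.0423, 0.0576]
orientation: [[0.994, -0.11, 0.002], [-0.11, -0.994, 0.001], [0.002, -0.001, -1.0]]
wrist_force: [-0.1, 0.7, 4.2]
width: 0.501
```

```bash
python3 - <<'E'
from h import *
shot('side','g11',(280,185,130,100),6)
E
python3 mv.py .5935 .042 .0563 -0.108
```

```text
[-0.11  0.04  0.12] [-0.1 -0.1 -0.1] rows 0.04114504910233008 pos [0.5947 0.0422 0.0576] yaw -0.1101 w 0.4989342539428293 F [-0.91  2.7   5.05] t 19.2167
```

View pics/g11.png

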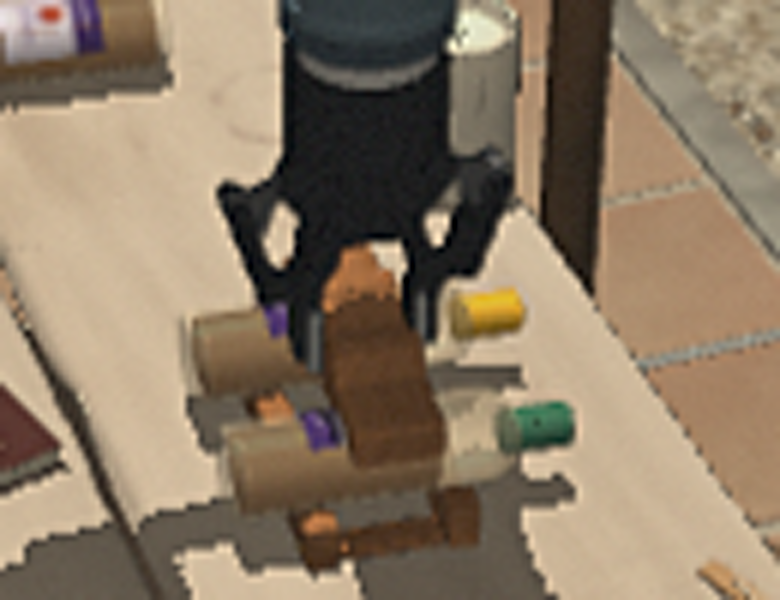

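Request:
{"name": "servo_tool", "arguments": {
  "deltas": [0,0,0,0,0,0,0,0,0,0,0,0,0,0,0,0,0,0,0,0,0,0,0,0,0,0,0,0,0,0,0,0,0,0,0,0],
  "hand": 0.2
}}

```text
clock: 19.72
position: [0.5946, 0.0422, 0.0574]
orientation: [[0.994, -0.11, 0.001], [-0.11, -0.994, 0.001], [0.001, -0.001, -1.0]]
wrist_force: [0.8, 0.3, 0.5]
width: 0.797
```

Request:
{"name": "servo_tool", "arguments": {
  "deltas": [0,0,-2,0,0,0,0,0,-5,0,0,0,0,0,-9,0,0,0,0,0,-12,0,0,0,0,0,-15,0,0,0,0,0,-15,0,0,0]
}}

```text
clock: 20.22
position: [0.5978, 0.0417, 0.2146]
orientation: [[0.994, -0.11, 0.013], [-0.11, -0.994, -0.001], [0.013, -0.001, -1.0]]
wrist_force: [1.1, 1.0, 0.2]
width: 0.801
```

```bash
python3 mv.py .5434 .4072 .2 -1.6966; python3 mv.py .5434 .4072 .2 1.445
```

```text
[ -9.44 -35.73   1.37] [-0.6 -0.6 90.9] rows 12.695333287765818 pos [0.5978 0.0417 0.2146] yaw -0.1102 w 0.8005478208128404 F [1.08 0.99 0.23] t 20.2167
[ -9.44 -35.73   1.37] [  0.6  -0.6 -89.1] rows 12.445096922489514 pos [0.5978 0.0417 0.2146] yaw -0.1102 w 0.8005478208128404 F [1.08 0.99 0.23] t 20.2167
```

Request:
{"name": "servo_tool", "arguments": {
  "deltas": [-9.4,-35.7,1.4,0.6,-0.6,-88.8,-9.4,-35.7,1.4,0.6,-0.6,-88.8,-9.4,-35.7,1.4,0.6,-0.6,-88.8,-9.4,-35.7,1.4,0.6,-0.6,-88.8,-9.4,-35.7,1.4,0.6,-0.6,-88.8,-9.4,-35.7,1.4,0.6,-0.6,-88.8,-9.4,-35.7,1.4,0.6,-0.6,-88.8,-9.4,-35.7,1.4,0.6,-0.6,-88.8,-9.4,-35.7,1.4,0.6,-0.6,-88.8,-9.4,-35.7,1.4,0.6,-0.6,-88.8,-9.4,-35.7,1.4,0.6,-0.6,-88.8,-9.4,-35.7,1.4,0.6,-0.6,-88.8,-9.4,-35.7,1.4,0.6,-0.6,-88.8,-9.4,-35.7,8,0.6,-0.6,-88.8,-9.4,-35.7,8,0.6,-0.6,-88.8,-9.4,-35.7,8,0.6,-0.6,-88.8],
  "hand": 0
}}

```text
clock: 21.55
position: [0.541, 0.4048, 0.1267]
orientation: [[0.131, 0.991, -0.011], [0.991, -0.131, -0.005], [-0.006, -0.01, -1.0]]
wrist_force: [-1.5, -0.3, -1.1]
width: 1.0
```

```bash
python3 - <<'E'
from h import *
shot('side','r1',(240,150,160,120),5)
shot('top','r1t',(240,190,140,105),5)
E
python3 mv.py .5434 .4072 .016 1.44
```

```text
[ 0.08 -0.04 11.66] [-0.1  0.  -0. ] rows 2.7959189110372336 pos [0.544  0.4064 0.1326] yaw 1.4396 w 0.9994708876267365 F [0.3  0.51 0.67] t 21.65
```

View pics/r1.png

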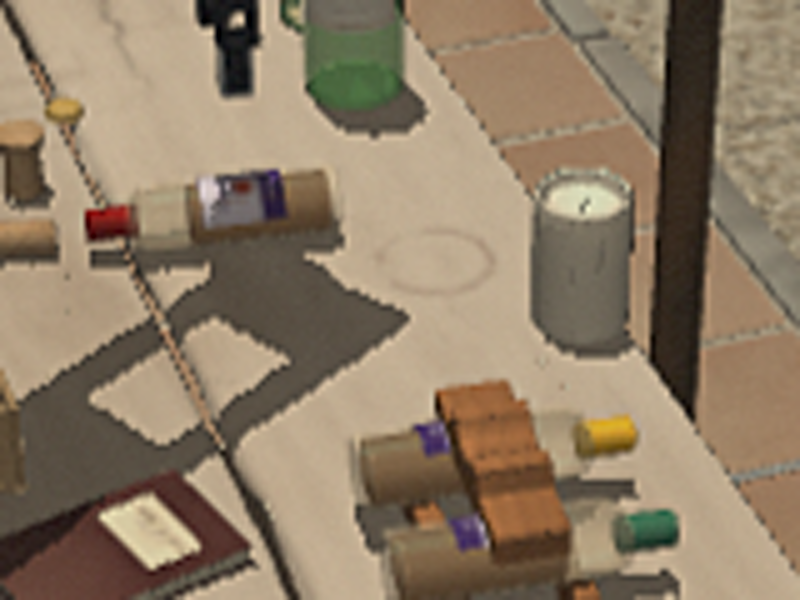

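View pics/r1t.png

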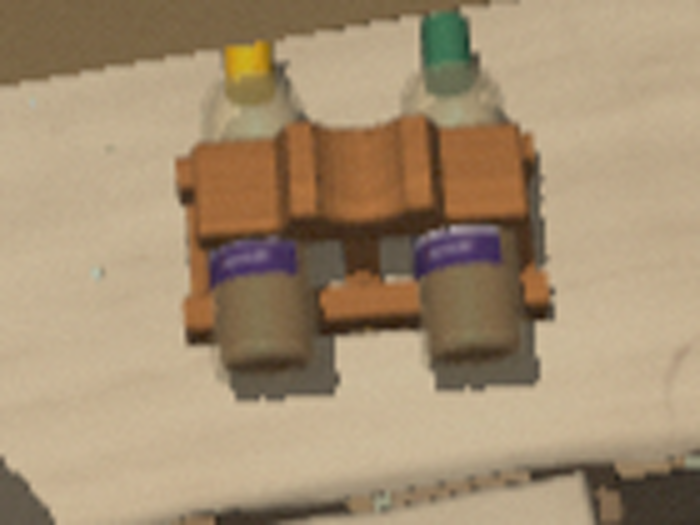

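```bash
python3 - <<'E'
from fit import *
c=-.108; ox,oy=.5591,.0464
W=lambda X,Y:(ox+X*np.cos(c)-Y*np.sin(c),oy+X*np.sin(c)+Y*np.cos(c))
for n,t in(('top','r1t'),('side','r1')):
    f=cv2.resize(cv2.imread(f'pics/{t}_full.png'),None,fx=4,fy=4,interpolation=cv2.INTER_CUBIC)
    for Y in(.045,-.045): draw_bottle(f,n,*W(.034,Y),c,.035,(255,255,0))
    draw_cradle(f,n,ox,oy,c,(0,255,0)); draw_spacer(f,n,*W(.034,0),c,(255,0,255),.05)
    g=f[740:1180,920:1520] if n=='top' else f[860:1160,1200:1560]
    cv2.imwrite(f'pics/v_{n}.png',cv2.resize(g,None,fx=1.3,fy=1.3))
E
```

```text
(no output)
```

View pics/v_top.png

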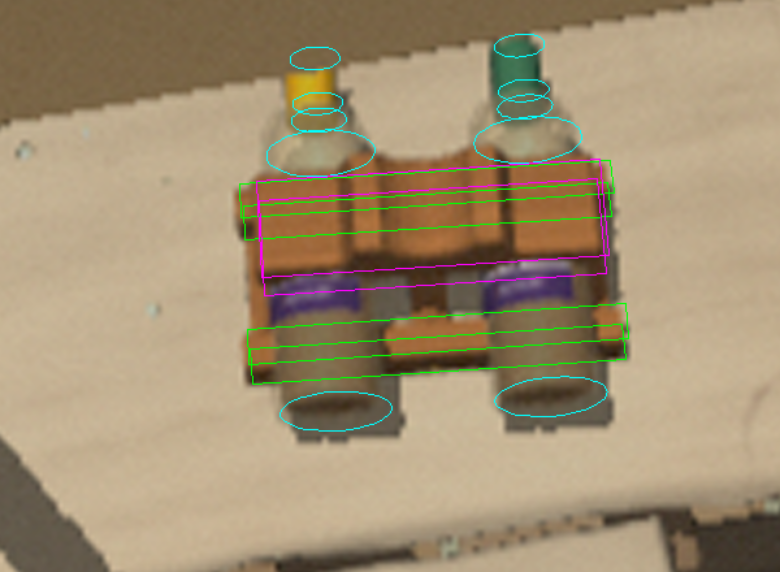

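View pics/v_side.png

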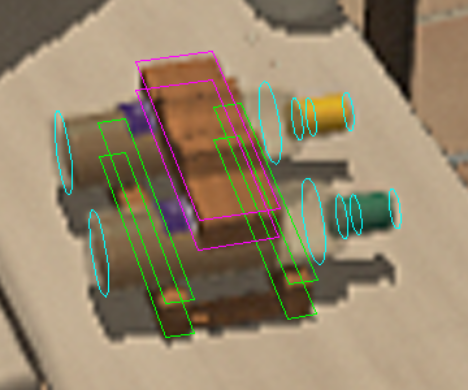

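```bash
python3 - <<'E'
from h import *
for dz in(0,.004,.008):
  for o in(-.0235,-.036):
    print(dz,o,proj('side',[.5893+.107*o,-.0004+.994*o,.1298+dz]))
for dz in(0,.004,.008):
  for o in(.022,-.022):
    print('sp',dz,o,proj('side',[.5947+.994*o,.0422-.11*o,.0576+dz]))
E
```

```text
0 -0.0235 [345.96610772 237.12308637]
0 -0.036 [347.16537173 239.88980733]
0.004 -0.0235 [345.99679891 235.93187562]
0.004 -0.036 [347.19810912 238.69576443]
0.008 -0.0235 [346.02758501 234.73698116]
0.008 -0.036 [347.23094836 237.49800693]
sp 0 0.022 [347.24525125 242.46806754]
sp 0 -0.022 [332.19908363 244.63218447]
sp 0.004 0.022 [347.27601134 241.35412701]
sp 0.004 -0.022 [332.20801052 243.51638508]
sp 0.008 0.022 [347.30686099 240.236943  ]
sp 0.008 -0.022 [332.21696352 242.39732214]
```

```bash
python3 - <<'E'
import cv2
f=cv2.imread('pics/g2_full.png'); cv2.imwrite('pics/z1.png',cv2.resize(f[205:255,320:380],None,fx=10,fy=10,interpolation=cv2.INTER_NEAREST))
E
```

```text
(no output)
```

View pics/z1.png

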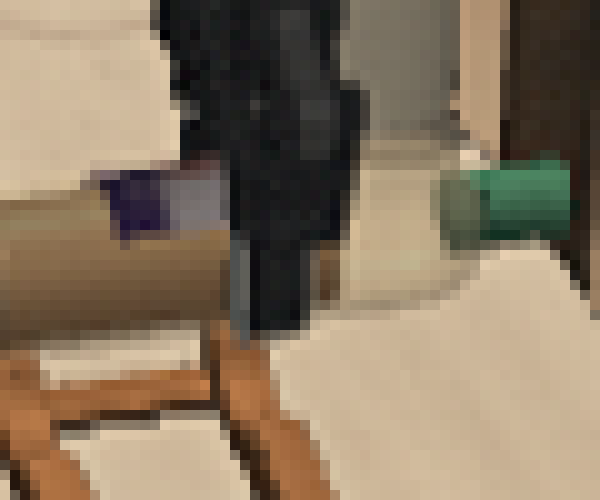

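Request:
{"name": "servo_tool", "arguments": {
  "deltas": [0.1,0,4,0,0,0,0.1,0,8,0,0,0,0.1,0,10.5,0,0,0,0.1,0,11.5,0,0,0,0.1,0,11.9,0,0,0,0.1,0,11.9,0,0,0,0.1,0,11.9,0,0,0]
}}

```text
clock: 22.23
position: [0.5457, 0.4084, 0.0163]
orientation: [[0.131, 0.991, 0.001], [0.991, -0.131, 0.002], [0.002, 0.001, -1.0]]
wrist_force: [1.2, -0.4, 0.3]
width: 1.002
```

Request:
{"name": "servo_tool", "arguments": {
  "deltas": [0,0,0,0,0,0,0,0,0,0,0,0,0,0,0,0,0,0,0,0,0,0,0,0,0,0,0,0,0,0,0,0,0,0,0,0,0,0,0,0,0,0,0,0,0,0,0,0,0,0,0,0,0,0],
  "hand": 1
}}

```text
clock: 22.98
position: [0.5467, 0.4089, 0.0183]
orientation: [[0.131, 0.991, 0.004], [0.991, -0.131, 0.003], [0.004, 0.004, -1.0]]
wrist_force: [-0.0, 0.0, 5.9]
width: 0.526
```

Request:
{"name": "servo_tool", "arguments": {
  "deltas": [0,0,-0.5,0,0,0,0,0,-1.5,0,0,0,0,0,-3,0,0,0,0,0,-6,0,0,0,0,0,-10,0,0,0,0,0,-14,0,0,0,0,0,-18,0,0,0,0,0,-18,0,0,0,0,0,-18,0,0,0]
}}

```text
clock: 23.73
position: [0.5475, 0.4092, 0.2029]
orientation: [[0.131, 0.991, 0.011], [0.991, -0.131, 0.007], [0.008, 0.01, -1.0]]
wrist_force: [-0.3, 0.5, -3.7]
width: 0.522
```

```bash
python3 - <<'E'
from h import *
shot('side','r2',(240,110,160,120),5)
E
python3 mv.py .595 .0425 .18 1.463
```

```text
[-35.64   9.62   1.85] [ 0.3 -0.3 -1.3] rows 8.86511062633608 pos [0.546  0.4084 0.1996] yaw 1.4398 w 0.5216876458934414 F [ 0.02  0.3  -2.21] t 23.7833
```

View pics/r2.png

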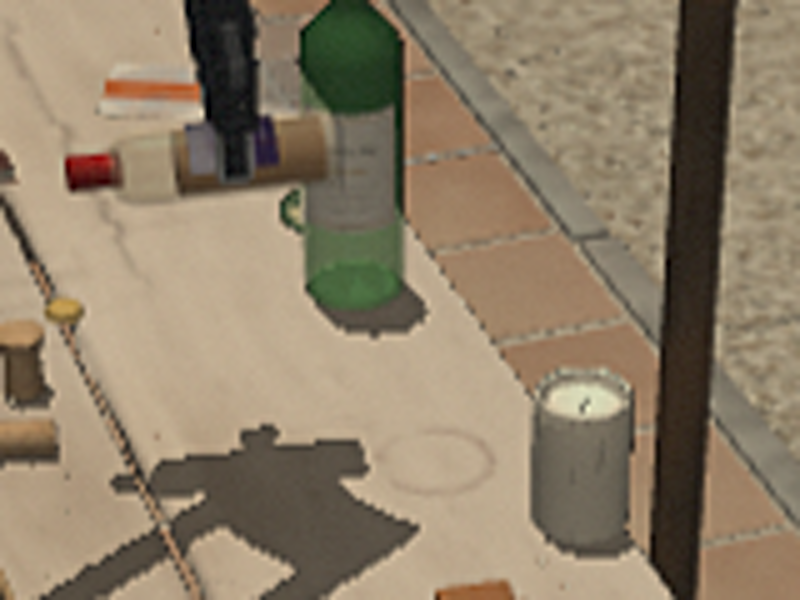

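Request:
{"name": "servo_tool", "arguments": {
  "deltas": [-2,0.5,0.1,0,0,0,-5,1.3,0.3,0.1,-0.1,-0.2,-9,2.4,0.5,0.1,-0.1,-0.4,-13,3.5,0.7,0.1,-0.1,-0.6,-17,4.6,0.9,0.2,-0.2,-0.8,-21,5.7,1.1,0.2,-0.2,-1,-25,6.8,1.3,0.2,-0.2,-1.1,-29,7.9,1.5,0.3,-0.3,-1.3,-32,8.7,1.7,0.3,-0.3,-1.3,-34.5,9.4,1.8,0.3,-0.3,-1.3,-35.6,9.7,1.9,0.3,-0.3,-1.3,-35.6,9.7,1.9,0.3,-0.3,-1.3,-35.6,9.7,1.9,0.3,-0.3,-1.3,-35.6,9.7,1.9,0.3,-0.3,-1.3]
}}

```text
clock: 24.95
position: [0.595, 0.0441, 0.1785]
orientation: [[0.108, 0.994, -0.002], [0.994, -0.108, 0.0], [0.0, -0.002, -1.0]]
wrist_force: [0.7, 0.0, -3.3]
width: 0.527
```

```bash
python3 mv.py .596 .0427 .105 1.463
```

```text
[-0.13  0.13  7.35] [-0.1 -0.   0. ] rows 1.7623678728927827 pos [0.595  0.0441 0.1785] yaw 1.463 w 0.5266957267773305 F [ 0.65  0.01 -3.32] t 24.95
```

Request:
{"name": "servo_tool", "arguments": {
  "deltas": [-0.1,0.1,2.5,0,0,0,-0.1,0.1,5,0,0,0,-0.1,0.1,6.5,0,0,0,-0.1,0.1,7.2,0,0,0,-0.1,0.1,7.4,0,0,0,-0.1,0.1,7.4,0,0,0,-0.1,0.1,7.4,0,0,0]
}}

```text
clock: 25.53
position: [0.5965, 0.0436, 0.1056]
orientation: [[0.107, 0.994, -0.0], [0.994, -0.107, 0.0], [0.0, -0.0, -1.0]]
wrist_force: [-0.6, 0.4, -1.8]
width: 0.526
```

```bash
python3 - <<'E'
from fit import *
c=-.108; ox,oy=.5591,.0464
W=lambda X,Y:(ox+X*np.cos(c)-Y*np.sin(c),oy+X*np.sin(c)+Y*np.cos(c))
shot('side','r3',(270,170,140,105),5)
s=env.get_state();p=s['position']
f=cv2.resize(cv2.imread('pics/r3_full.png'),None,fx=4,fy=4,interpolation=cv2.INTER_CUBIC)
draw_bottle(f,'side',*W(.034,0),c+np.pi,p[2]+.0052,(255,255,0))
cv2.imwrite('pics/r3b.png',f[680:1100,1080:1640])
E
python3 mv.py .596 .0427 .0918 1.463
```

```text
[-0.08 -0.06  1.41] [ 0. -0.  0.] rows 0.33802600029354296 pos [0.5967 0.0434 0.1059] yaw 1.4637 w 0.5251345005268908 F [ 0.4  -0.27 -2.19] t 25.5833
```

View pics/r3.png

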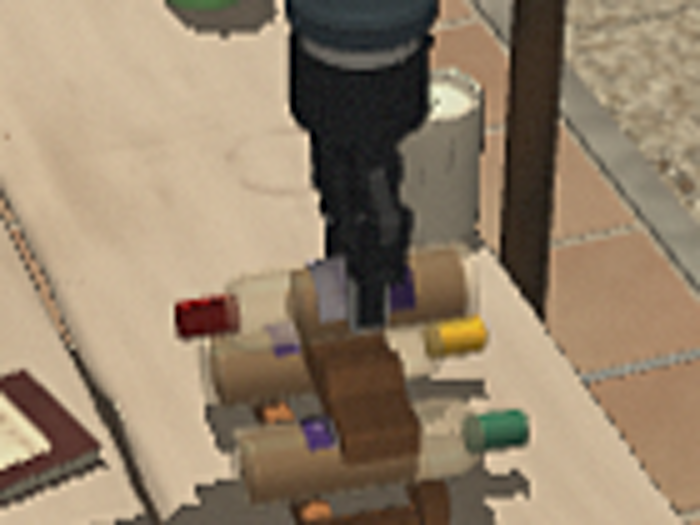

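View pics/r3b.png

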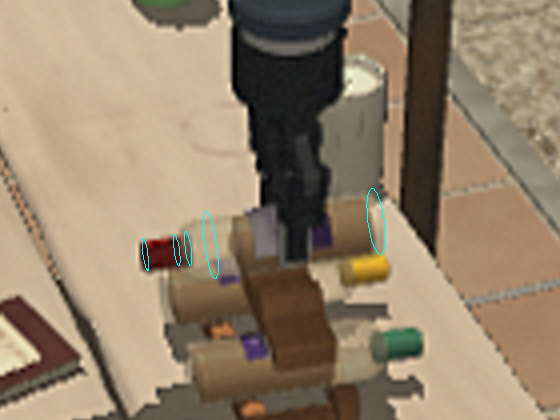

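Request:
{"name": "servo_tool", "arguments": {
  "deltas": [-0.1,0,0.4,0,0,0,-0.1,0,0.8,0,0,0,-0.1,0,1.1,0,0,0,-0.1,0,1.3,0,0,0,-0.1,0,1.4,0,0,0,-0.1,0,1.4,0,0,0]
}}

```text
clock: 26.08
position: [0.5972, 0.0429, 0.0933]
orientation: [[0.107, 0.994, 0.002], [0.994, -0.107, 0.001], [0.001, 0.002, -1.0]]
wrist_force: [-2.0, 2.1, 6.2]
width: 0.526
```

Request:
{"name": "servo_tool", "arguments": {
  "deltas": [0,0,0,0,0,0,0,0,0,0,0,0]
}}

```text
clock: 26.25
position: [0.5975, 0.0429, 0.0936]
orientation: [[0.107, 0.994, 0.003], [0.994, -0.107, 0.001], [0.001, 0.003, -1.0]]
wrist_force: [0.7, 0.3, -0.1]
width: 0.526
```

Request:
{"name": "servo_tool", "arguments": {
  "deltas": [0,0,0.1,0,0,0,0,0,0.2,0,0,0]
}}

```text
clock: 26.42
position: [0.5981, 0.0432, 0.0929]
orientation: [[0.107, 0.994, 0.005], [0.994, -0.107, 0.001], [0.002, 0.005, -1.0]]
wrist_force: [-3.2, 3.3, 14.3]
width: 0.523
```

```bash
python3 - <<'E'
from h import *
shot('side','r4',(290,190,110,85),7)
E
```

```text
(no output)
```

View pics/r4.png

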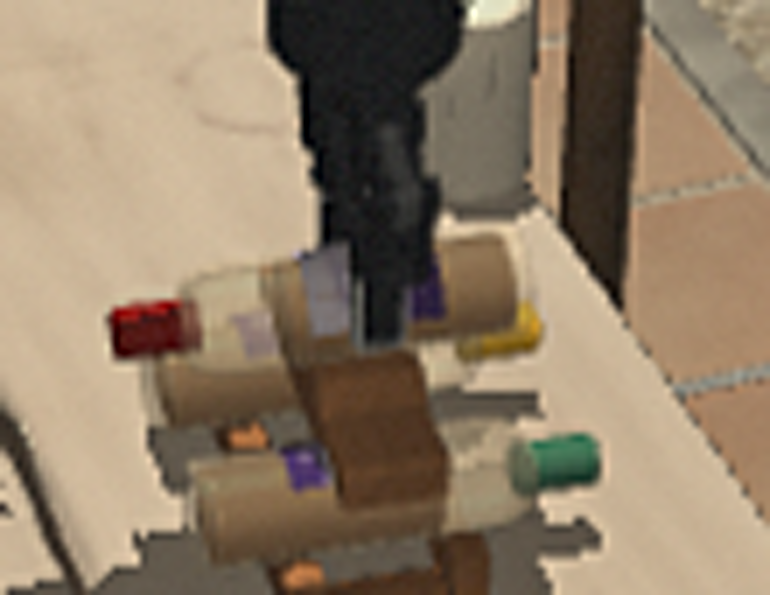

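Request:
{"name": "servo_tool", "arguments": {
  "deltas": [0,0,-0.1,0,0,0,0,0,-0.1,0,0,0]
}}

```text
clock: 26.63
position: [0.5983, 0.0432, 0.094]
orientation: [[0.107, 0.994, 0.005], [0.994, -0.107, 0.001], [0.002, 0.005, -1.0]]
wrist_force: [0.4, -0.6, -1.8]
width: 0.531
```

Request:
{"name": "servo_tool", "arguments": {
  "deltas": [0,0,0,0,0,0,0,0,0,0,0,0,0,0,0,0,0,0,0,0,0,0,0,0,0,0,0,0,0,0,0,0,0,0,0,0],
  "hand": 0.2
}}

```text
clock: 27.13
position: [0.5983, 0.0431, 0.094]
orientation: [[0.107, 0.994, 0.005], [0.994, -0.107, 0.001], [0.002, 0.005, -1.0]]
wrist_force: [-0.7, -0.8, 0.1]
width: 0.801
```

Request:
{"name": "servo_tool", "arguments": {
  "deltas": [0,0,-1,0,0,0,0,0,-3,0,0,0,0,0,-6,0,0,0,0,0,-10,0,0,0,0,0,-10,0,0,0,0,0,-10,0,0,0]
}}

```text
clock: 27.63
position: [0.5998, 0.0428, 0.198]
orientation: [[0.107, 0.994, 0.013], [0.994, -0.107, 0.0], [0.002, 0.013, -1.0]]
wrist_force: [0.1, 0.0, -0.7]
width: 0.798
```

Request:
{"name": "servo_tool", "arguments": {
  "deltas": [20,-10,-3,0,0,0,20,-10,-3,0,0,0,20,-10,-3,0,0,0,20,-10,-3,0,0,0,20,-10,-3,0,0,0,20,-10,-3,0,0,0,20,-10,-3,0,0,0,20,-10,-3,0,0,0]
}}

```text
clock: 28.3
position: [0.5205, 0.2531, 0.2264]
orientation: [[0.105, 0.994, 0.012], [0.995, -0.105, -0.0], [0.001, 0.012, -1.0]]
wrist_force: [-0.3, -1.5, -0.6]
width: 0.801
```

```bash
python3 - <<'E'
from fit import *
c=-.108; ox,oy=.5591,.0464
W=lambda X,Y:(ox+X*np.cos(c)-Y*np.sin(c),oy+X*np.sin(c)+Y*np.cos(c))
for n in('top','side'):
    im=shot(n,'f_'+n)
    f=cv2.resize(im,None,fx=4,fy=4,interpolation=cv2.INTER_CUBIC)
    h=f.copy()
    for Y in(.045,-.045): draw_bottle(f,n,*W(.034,Y),c,.035,(255,255,0))
    draw_bottle(f,n,*W(.034,0),c+np.pi,.097,(0,0,255))
    draw_cradle(f,n,ox,oy,c,(0,255,0)); draw_spacer(f,n,*W(.034,0),c,(255,0,255),.05)
    sl=(slice(740,1180),slice(920,1520)) if n=='top' else (slice(740,1160),slice(1140,1600))
    if n=='top': cv2.imwrite('pics/w_top.png',f[sl])
    else: cv2.imwrite('pics/w_side.png',np.hstack([h[sl],f[sl]])[:, :800] if 0 else f[sl]); 
    cv2.imwrite(f'pics/wh_{n}.png',h[sl])
E
```

```text
(no output)
```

View pics/w_top.png

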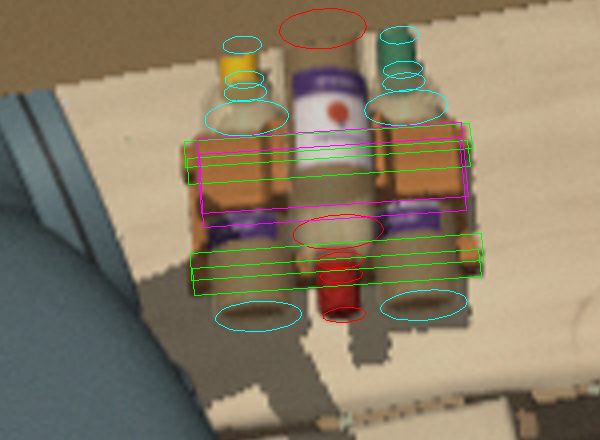

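View pics/w_side.png

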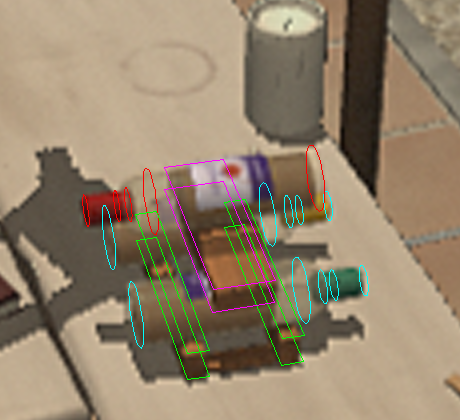

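View pics/f_side_full.png

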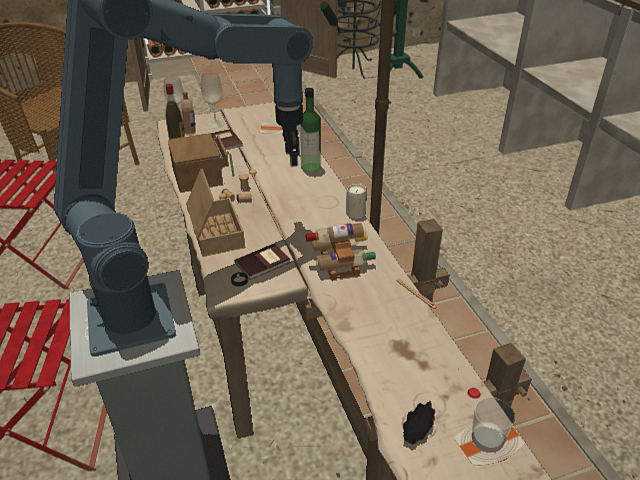

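Request:
{"name": "servo_tool", "arguments": {
  "deltas": [0,0,0,0,0,0,0,0,0,0,0,0,0,0,0,0,0,0,0,0,0,0,0,0,0,0,0,0,0,0,0,0,0,0,0,0]
}}

```text
clock: 28.9
position: [0.5215, 0.2511, 0.2262]
orientation: [[0.108, 0.994, 0.011], [0.994, -0.108, -0.001], [0.001, 0.011, -1.0]]
wrist_force: [-0.7, 0.4, 0.5]
width: 0.803
```

```bash
python3 - <<'E'
from h import *
a=cv2.imread('pics/f_side_full.png'); b=shot('side','end'); b=cv2.imread('pics/end_full.png')
d=cv2.absdiff(a,b)[215:290,295:385].max(2); print((d>40).sum(), env.get_state()['wrist_force'], env.get_state()['clock'])
i=cv2.imread('pics/side0.png'); 
for r in((180,222,340,370),(240,280,235,292),(275,310,395,438)): print((cv2.absdiff(i,b)[r[0]:r[1],r[2]:r[3]].max(2)>60).sum())
E
python3 -c "
from plant import env
print(env.job_done())"
```

```text
15 [-0.37518473 -0.30012307  0.3960717 ] 28.95
0
341
80
the job is handed in; nothing more can be done
None
```

```bash
python3 - <<'E'
import cv2,numpy as np
a=cv2.imread('pics/side0.png');b=cv2.imread('pics/end_full.png')
c=lambda i:np.hstack([cv2.resize(i[235:285,230:295],None,fx=5,fy=5),cv2.resize(i[265:315,390:445],None,fx=5,fy=5)])
cv2.imwrite('pics/cmp.png',np.vstack([c(a),c(b)]))
E
```

```text
(no output)
```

View pics/cmp.png

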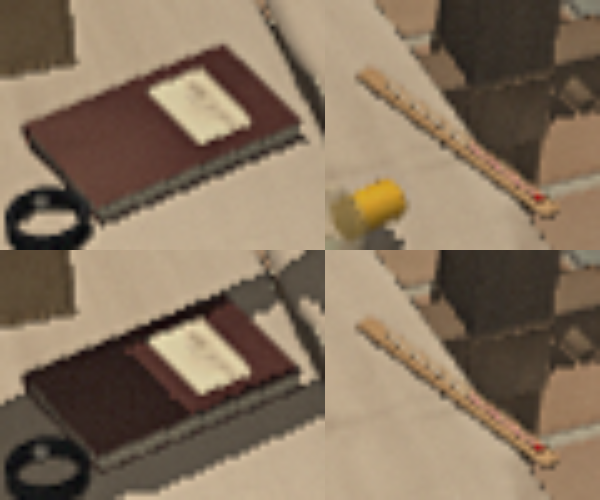

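The stack is built and handed in at about 29 s of the 117 s. Gold is in the left groove and green in the right, both necks pointing away. The spacer sits across the pair, and the red bottle lies in its top groove with its neck towards the robot.

**Position:** in the last pictures from both cameras, each piece matches its intended outline to about 1–2 pixels, roughly 2–4 mm. The two cameras disagree by about that much, so I can't state the centring more precisely. Gold's capsule tip is partly hidden by the overhead beam in the top view.

**Laying down:** each piece was lowered until the wrist force showed contact, then let go. The red bottle first touched about 1.5 mm higher than I had calculated, so I pressed it to 14 N to make sure it was seated before opening the gripper.

**At rest:** two pictures taken 0.6 s apart differed at only 15 pixels around the stack. The wrist force was below 1 N, with the arm well clear.

**Candle, thermometer and notebook:** a before-and-after comparison showed no change at the candle. It did flag pixels at the notebook and thermometer. Viewed side by side, these were the arm's shadow on the notebook and the gold cap that used to lie beside the thermometer. Neither object moved.

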